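# Square up plates against pegs and load chill blocks from the chest

## Robot

A 6-joint arm with a two-finger parallel gripper is mounted at the origin on the work surface. World frame = base frame: x ahead of the robot, y to its left, z up, the work surface at z = 0. Lengths are in mm, angles in rad, forces in N, time in s.
With the tool pointing down it reaches from about 400 to 925 mm from the base axis. Payload 12.5 kg.
Tool frame: the origin (TCP) lies midway between the tips of the shut fingers; the grasp point (between the pads) lies 19 mm behind it; z points along the fingers, y is the line along which they close (so a half turn about z gives the same grasp; the last joint's range is limited). The gripper opens to 95 mm and grips with 3 to 60 N. Pads are 20 mm wide; open, the fingers measure 119 mm over their backs; the gripper's body (75 mm by 180 mm) begins 59 mm behind the grasp point.
Start: joints at [1.051, 0.491, 1.559, -0, 1.092, -0.106], TCP at [251.293, 572.275, 214.661] pointing down, gripper open.
Joint ranges: [-3.1, 3.1], [-0.84, 2.19], [0.05, 2.79], [-1.13, 4.28], [0.06, 2.93], [-2.69, 2.69]. Speed limits (rad/s): [2.22, 2.22, 2.79, 3.14, 3.14, 3.14].

## Interface

Orientations are given as [roll, pitch, yaw] about the fixed x, y, z axes, in that order (R = Rz(yaw) Ry(pitch) Rx(roll)).
In Python, from cell import env gives the robot as it stands.
- The arm moves only by the tool arm_command, never from a script. Its argument "targets" is a list of rows, each a list of 5 numbers: the shift along the tool's x, y, z in mm, then the turn about the tool's z in degrees, then the opening, from 0 (shut) to 1 (fully open). In form: [[tx, ty, tz, roll, fingers], ...]. A call has 1 to 5 rows; each row is the pose to reach, as a shift and turn from the pose commanded when the call began, along the tool's axes at that moment; what a row does not reach only later rows make up. A row lasts 1/10 s, in which the tool goes at most 50 mm and 8.59 degrees, less where a joint would pass 70% of its speed; a pose out of reach is approached as far as the arm can. A call with a gripper value outside its range is refused whole. The fingers move at their own pace and stop on an object; the grip force is fixed at half the most. Time passes only in rows, so rows that repeat a pose let the fingers close. It gives the time, the measured TCP pose, the force, the opening and the grip force at its end, in the units of the state.
- env.state(): the state, without advancing time (a new reading comes with each control period).
- env.read_camera(name): name is "scene" or "top"; returns a dict with "frame" (384x512x3 uint8, red, green, blue), "vertical_fov" (degrees; the focal length in pixels is half the picture's height over the tangent of half this angle, whatever the lens; pixels are square), "cx", "cy" (the principal point, pixels), "world_from_camera" (4x4, takes a point from camera to world coordinates). Camera axes: x right, y down, z forward; pixel columns grow to the right and rows downward; lengths in mm; the calibration is good to about 2 mm. A picture is of the moment at which its call begins. There is no depth.
- env.job_done(): hands the job in; it is judged then, once.
The state is a dict: "t": time; "joints": joint angles; "qvel": joint speeds; "tau": joint torques, N m; "eef_pos": TCP position; "tcp_rot": TCP orientation; "ft_force": force on the tool from outside, world axes, zero at the start; "moment": the same for the moment, N m; "opening": opening from 0.0 (shut) to 1.0 (fully open); "grip_force": force on a finger pad.
Only numpy, scipy, OpenCV 4.12 (cv2) and the standard library are available. Lean on these libraries where they do the work, as an engineer would, in place of code of your own. Each camera call takes 0.05 s, during which the arm holds its last target. There are 200 camera calls.

## Task

First square up every plate for tack welding: slide it flat on the bench, never lifting it, by pushing its near left corner (as the robot sees it) so that it turns about the pivot peg at the opposite corner, until it lies flush along its nest's stop bar and touching the peg. Then flip the hasp back off its staple and well clear of the lid before you raise the chest's lid fully, and set one copper chill block from the chest on the middle of each plate. Finally shut the lid, lay the hasp down over its staple again, and check that the plates are still home against bar and peg; leave everything else on the bench alone.

Things in the scene. Friction and masses are not known exactly. Their poses are not given: they have to be found in the camera images.
- nest1: Nest 1: a fixed brass pivot peg, 16 mm thick, 30 mm tall, and a fixed aluminium stop bar, 16 by 110 by 20 mm high. Origin: on the bench, centre of the seated plate's underside; x points away from the robot. The bar's face is at x +45 mm, from y -55 to +55 mm (plate's far edge lies along it); the peg's axis at x +20, y -58 mm (plate's -y edge bears on it). Touching both, the plate's frame equals the nest's.
- plate1: Steel plate at nest 1, may be absent: 90 (x) by 100 (y) by 8 mm, about 0.56 kg, too wide to grip. Origin: underside centre. Starts turned 20 to 35 degrees anticlockwise from above of its nest, its -y edge within 20 mm of the pivot peg, its origin about 30 mm nearer the robot; pushing its near +y corner away from the robot turns it clockwise about the peg onto the bar.
- nest2: Nest 2: a fixed brass pivot peg, 16 mm thick, 30 mm tall, and a fixed aluminium stop bar, 16 by 110 by 20 mm high. Origin: on the bench, centre of the seated plate's underside; x points away from the robot. The bar's face is at x +45 mm, from y -55 to +55 mm (plate's far edge lies along it); the peg's axis at x +20, y -58 mm (plate's -y edge bears on it). Touching both, the plate's frame equals the nest's.
- plate2: Steel plate at nest 2, may be absent: 90 (x) by 100 (y) by 8 mm, about 0.56 kg, too wide to grip. Origin: underside centre. Starts turned 20 to 35 degrees anticlockwise from above of its nest, its -y edge within 20 mm of the pivot peg, its origin about 30 mm nearer the robot; pushing its near +y corner away from the robot turns it clockwise about the peg onto the bar.
- nest3: Nest 3: a fixed brass pivot peg, 16 mm thick, 30 mm tall, and a fixed aluminium stop bar, 16 by 110 by 20 mm high. Origin: on the bench, centre of the seated plate's underside; x points away from the robot. The bar's face is at x +45 mm, from y -55 to +55 mm (plate's far edge lies along it); the peg's axis at x +20, y -58 mm (plate's -y edge bears on it). Touching both, the plate's frame equals the nest's.
- plate3: Steel plate at nest 3, may be absent: 90 (x) by 100 (y) by 8 mm, about 0.56 kg, too wide to grip. Origin: underside centre. Starts turned 20 to 35 degrees anticlockwise from above of its nest, its -y edge within 20 mm of the pivot peg, its origin about 30 mm nearer the robot; pushing its near +y corner away from the robot turns it clockwise about the peg onto the bar.
- block1_centre (a point): Centre of a copper chill block, 60 mm along its x, 34 mm by 34 mm in section, 0.6 kg. At the start it lies in the chest with its x along the chest's x; the three lie side by side, 78 mm apart along the chest's y. The three are alike; which goes on which plate does not matter.
- block2_centre (a point): Centre of a copper chill block, 60 mm along its x, 34 mm by 34 mm in section, 0.6 kg. At the start it lies in the chest with its x along the chest's x; the three lie side by side, 78 mm apart along the chest's y. The three are alike; which goes on which plate does not matter.
- block3_centre (a point): Centre of a copper chill block, 60 mm along its x, 34 mm by 34 mm in section, 0.6 kg. At the start it lies in the chest with its x along the chest's x; the three lie side by side, 78 mm apart along the chest's y. The three are alike; which goes on which plate does not matter.
- chest: Low steel chest, fixed on the bench: 150 mm along x, 280 mm along y, 60 mm high, walls and floor 5 mm thick. Origin: centre of its underside; x points from its front (towards the robot, hasp side) to its back (lid hinge).
- lid (a joint): The chest's lid, an 8 mm steel sheet of 0.5 kg hinged along the chest's back edge: 0 shut, grows as it is raised, stop at 1.8 rad. The hinge is stiff (0.5 N m): the lid stays where it is left.
- lid_hinge (a point): On the lid's hinge line, at the middle of the chest's back edge, 60.5 mm above the bench; the line runs along the chest's y.
- lid_grip (a point): Middle of the lid's grip: a round steel bar along the chest's y, 12 mm thick and 26 mm long, on a stem 8 by 14 mm, its axis 28 mm above the lid's upper face. With the lid shut it is 125 mm in front of the hinge line, 36 mm above it and 70 mm to the +y side of the chest's middle. Can be pinched by its two ends from above and turns between the fingers.
- hasp (a joint): The hasp: a slotted steel strap 24 mm wide hinged on the chest's front edge, lying back across the lid with its slot over a staple: 0 on the staple (flat), grows as it is swung up and over towards the robot, stop at 2.2 rad (well clear, in front of the chest). It stays where it is left (0.07 N m). While it is down the lid must not be raised.
- hasp_hinge (a point): On the hasp's hinge line (along the chest's y), at its middle, 71 mm above the bench, 6 mm in front of the chest's front face and 70 mm to the -y side of its middle.
- hasp_grip (a point): Middle of the hasp's grip: a round steel bar along the chest's y, 12 mm thick and 26 mm long, on a stem at the strap's free end; 64 mm from the hinge along the strap and 28 mm off it (above it when flat). Can be pinched by its two ends from above and turns between the fingers.
- hammer: Hammer, 0.3 m class, lying on the bench; a bystander, to be left alone. Origin: underside.
- wrench: Steel wrench lying on the bench; a bystander, to be left alone. Origin: underside.
- spray_can: White can, 60 mm diameter, 170 mm tall, standing; a bystander, to be left alone. Origin: underside, middle.
- flange: Steel ring, 70 mm across, 16 mm high, lying; a bystander, to be left alone. Origin: underside, middle.
- grinder: Yellow and black angle grinder, about 300 mm long, lying; a bystander, to be left alone. Origin: underside, middle.
- tip_box: Yellow plastic box, 90 by 60 by 50 mm; a bystander, to be left alone. Origin: underside, middle.
Not all that is in view belongs to the job. Leave any black or brown look-alike of the plate2 alone.

How it is judged:
By the outcome, as a careful person would: the job done as asked, in the order asked, and still so for the second after the job is handed in, with the robot touching nothing.
Of plate1, plate2, plate3 only 2 to 3 are there at a start; the rules pass over those that are not, and their reading is None.
At some moment in a run one of plate1, plate2, plate3 may be knocked a few centimetres aside while the robot is not near it.
Once in a run the grip may slacken for a moment while it holds something.
It also fails if it takes over 210 s, if anything falls off the work surface, if the arm or the gripper's body presses on something with over 40 N, if the wrist force passes 120 N, or if a joint passes its speed limit or range.

## Working session

There is one attempt and no reset: what is moved stays moved. The work goes in short steps, Python scripts to look and compute and a tool call to move; the robot and the scene stay as the last step left them, time stands still between calls to the robot, and variables do not carry over. Pictures are saved under pics/ and viewed, at most 14 in all, crops included, and the job is handed in when it is done.

Besides the shell and the picture viewer there is one more tool, called after ">>>" as a command line: name --pt "numbers of a row" for each row, then --argument value for the rest. arm_command: Moves the arm, as the interface text tells. Its arguments: {"type":"object","properties":{"targets":{"type":"array","items":{"type":"array","items":{"type":"number"}}}},"required":["targets"]}

```bash
ls; mkdir -p pics; cat > h.py <<'E'
import numpy as np, cv2
from cell import env
def cam(n):
    c=env.read_camera(n); f=c["frame"]; c["f"]=f.shape[0]/2/np.tan(np.radians(c["vertical_fov"])/2); c["T"]=np.array(c["world_from_camera"]); return c
def ray(c,u,v,z):
    d=c["T"][:3,:3]@np.array([(u-c["cx"])/c["f"],(v-c["cy"])/c["f"],1]); o=c["T"][:3,3]
    return o+d*(z-o[2])/d[2]
def proj(c,p):
    q=np.linalg.inv(c["T"])@np.append(p,1); return c["cx"]+c["f"]*q[0]/q[2], c["cy"]+c["f"]*q[1]/q[2]
def save(c,name,box=None,s=1.5):
    f=c["frame"]
    if box: f=f[box[1]:box[3],box[0]:box[2]]
    cv2.imwrite("pics/"+name,cv2.resize(f[:,:,::-1],None,fx=s,fy=s,interpolation=cv2.INTER_CUBIC))
E
python3 - <<'E'
from h import *
for n in("scene","top"):
    c=cam(n); save(c,n+"0.png"); print(n,c["f"],c["cx"],c["cy"],c["T"].round(3).tolist())
    np.save("pics/"+n+"0.npy",c["frame"])
print(env.state())
E
```

```text
pics
scene 356.76520877489264 257.4658923988639 187.53224505753477 [[-0.273, 0.549, -0.79, 1268.603], [0.962, 0.165, -0.217, 228.703], [0.011, -0.819, -0.574, 649.371], [0.0, 0.0, 0.0, 1.0]]
top 357.0155803664968 262.7413477904026 192.06602226015494 [[-0.028, -0.986, 0.164, 320.679], [-0.999, 0.031, 0.011, 8.583], [-0.016, -0.163, -0.986, 1217.506], [0.0, 0.0, 0.0, 1.0]]
{'t': 0.1, 'joints': array([ 1.05139675e+00,  4.91504898e-01,  1.55938200e+00, -2.25713089e-06,
        1.09170990e+00, -1.05594322e-01]), 'qvel': array([-0.00083722, -0.00177795, -0.0024654 ,  0.00112363,  0.00089148,
       -0.00028484]), 'tau': array([ 1.28334534e-03, -6.13617539e+01, -2.58603770e+01,  6.93589565e-02,
        4.70251276e-02, -6.24450490e-05]), 'eef_pos': array([251.1797287 , 572.07171553, 214.11893626]), 'tcp_rot': array([-3.14059388e+00, -1.03845100e-04,  2.72778839e+00]), 'ft_force': array([-0.08221823, -0.47472463, -0.20687758]), 'moment': array([0.03879815, 0.02739577, 0.01197867]), 'grip_force': 0.0, 'opening': 1.003989777557609}
```

View pics/top0.png

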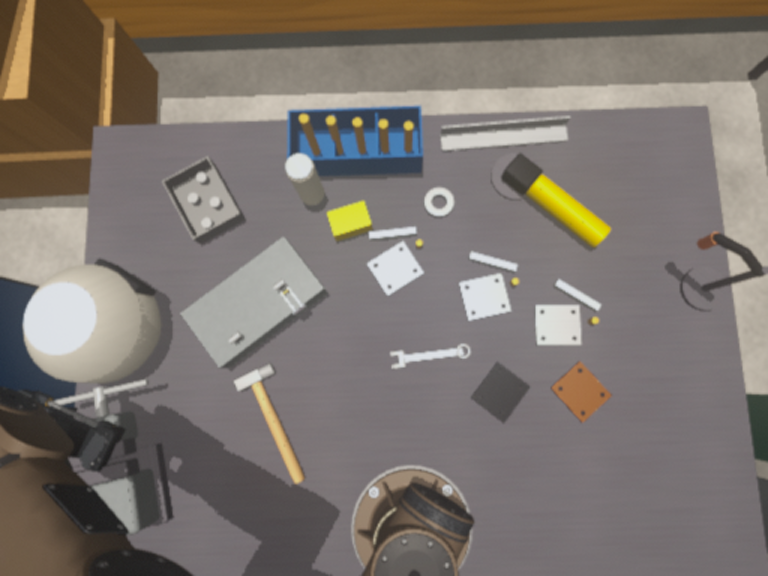

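View pics/scene0.png

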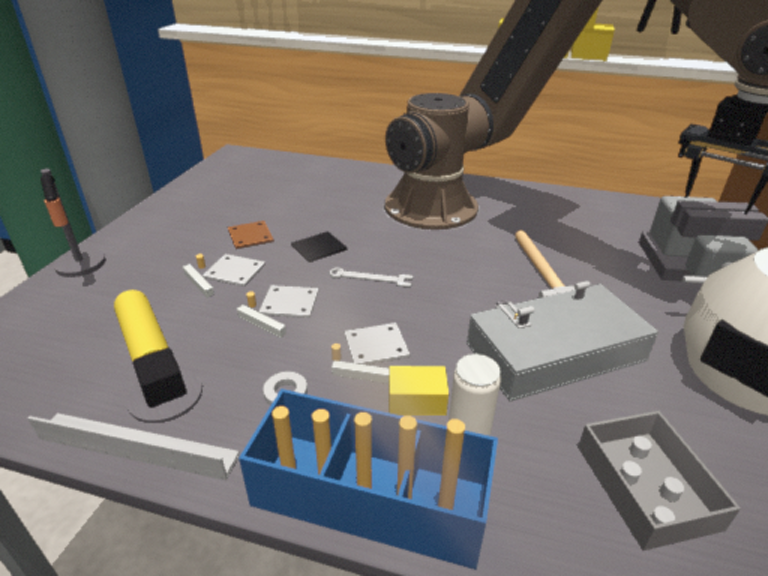

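```bash
cat >> h.py <<'E'
def cons(mask,amin):
    cs,_=cv2.findContours(mask.astype(np.uint8),cv2.RETR_EXTERNAL,cv2.CHAIN_APPROX_NONE)
    return [k for k in cs if cv2.contourArea(k)>amin]
def up(c,s=4): return cv2.resize(c["frame"],None,fx=s,fy=s,interpolation=cv2.INTER_CUBIC)
def topts(c,k,z,s=4):
    k=k.reshape(-1,2); return np.array([ray(c,(u+.5)/s-.5,(v+.5)/s-.5,z)[:2] for u,v in k],np.float32)
def rects(c,z,lo,hi,mask,box=None):
    out=[]
    for k in cons(mask,16*8):
        p=topts(c,k,z); (x,y),(w,h),a=cv2.minAreaRect(p)
        if lo<w*h<hi: out.append((x,y,w,h,a))
    return out
E
python3 - <<'E'
from h import *
c=cam("top"); f=up(c); hsv=cv2.cvtColor(f,cv2.COLOR_RGB2HSV)
H,S,V=[hsv[...,i].astype(int) for i in range(3)]
w=(V>150)&(S<40)
print("plates z8 / bars z20")
for k in cons(w,100):
    for z in(8,20):
        p=topts(c,k,z);(x,y),(a,b),t=cv2.minAreaRect(p)
        if 600<a*b<12000 and 250<x<800 and -400<y<350: print(z,np.round([x,y,a,b,t],1))
print("pegs")
br=(S>90)&(H>12)&(H<32)&(V>90)
for k in cons(br,30):
    p=topts(c,k,30);(x,y),r=cv2.minEnclosingCircle(p)
    if r<25 and 250<x<900: print(np.round([x,y,r,cv2.contourArea(p)**.5],1))
print("grey chest")
for px in [(250,300),(230,320),(200,200),(285,290),(237,338),(480,190)]:
    print(px,f[int(px[1]/1.5*4),int(px[0]/1.5*4)])
save(c,"chest.png",(110,150,230,250),6)
E
```

```text
plates z8 / bars z20
8 [330.8 343.8  28.   89.8  25.1]
20 [330.7 340.4  27.7  88.9  25.1]
8 [368.6 -53.8  40.4 182.    6.1]
20 [368.2 -53.2  40.  180.2   6.1]
8 [ 428.  -344.   104.1   93.2   88.2]
20 [ 426.9 -340.5  103.1   92.3   88.2]
8 [ 495.2 -394.8  114.4   20.3   55.9]
20 [ 493.5 -390.8  113.2   20.1   55.9]
8 [ 497.1 -183.1   95.3  104.6   10.9]
20 [ 495.4 -181.2   94.4  103.6   10.9]
8 [ 579.2 -206.9  114.9   21.    72.1]
20 [ 576.6 -204.7  113.8   20.8   72.1]
8 [570.1  19.4  94.6 104.8  30.8]
20 [567.6  19.3  93.6 103.7  30.8]
8 [654.7  23.1  21.2 113.5   5. ]
20 [651.4  23.   21.  112.4   5. ]
8 [726.3 -88.8  71.3  71.6  87.9]
20 [722.2 -87.8  70.6  70.9  87.9]
pegs
[ 431.9 -417.4   11.    16. ]
[ 525.5 -248.4    9.3   14.9]
[621.1 -36.3   9.6  15. ]
[795.5 940.1   4.1   5.4]
grey chest
(250, 300) [173 175 170]
(230, 320) [171 174 168]
(200, 200) [97 94 91]
(285, 290) [150 148 121]
(237, 338) [175 174 170]
(480, 190) [126 121 122]
```

View pics/chest.png

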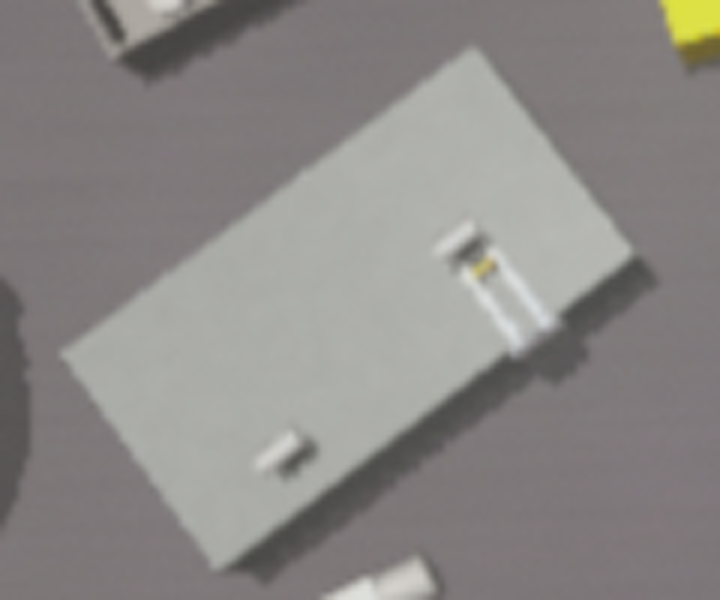

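```bash
cat >> h.py <<'E'
NEST={}
def setnest(n,x,y,deg): NEST[n]=(x,y,deg)
def w(fr,p):
    x,y,d=fr; a=np.radians(d); return np.array([x+np.cos(a)*p[0]-np.sin(a)*p[1], y+np.sin(a)*p[0]+np.cos(a)*p[1]])
def loc(fr,p):
    x,y,d=fr; return w((0,0,-d),np.array(p[:2])-[x,y])
def mv(xyz,yawdeg,start=None):
    "tool shift + roll to reach world xyz, yaw; start=(x,y,z,yawdeg)"
    if start is None:
        s=env.state(); start=(*s["eef_pos"],np.degrees(s["tcp_rot"][2]))
    a=np.radians(start[3]); d=np.array(xyz)-start[:3]
    r=(start[3]-yawdeg+180)%360-180
    return np.round([np.cos(a)*d[0]+np.sin(a)*d[1], np.sin(a)*d[0]-np.cos(a)*d[1], -d[2], r],1)
E
python3 - <<'E'
from h import *
c=cam("top"); f=up(c)
m=np.zeros(f.shape[:2],bool); g=f.astype(int)
m[150*4:250*4,110*4:230*4]=(g.min(2)>148)[150*4:250*4,110*4:230*4]
m=cv2.morphologyEx(m.astype(np.uint8),cv2.MORPH_CLOSE,np.ones((41,41)));m=cv2.morphologyEx(m,cv2.MORPH_OPEN,np.ones((41,41)))
k=max(cons(m,1000),key=cv2.contourArea); p=topts(c,k,68.5); r=cv2.minAreaRect(p); print(r,cv2.boxPoints(r))
for q in[(475,45),(632,250),(215,570),(62,352)]: print(ray(c,110+q[0]/6-.4,150+q[1]/6-.4,68.5)[:2].round(1))
lg=ray(c,110+283/6-.4,150+450/6-.4,96.5); hg=ray(c,110+462/6-.4,150+238/6-.4,99); print("lidgrip,haspgrip",lg,hg)
# nests: predict bar corners/peg in both views
s=cam("scene"); fs=up(s); hsv=cv2.cvtColor(fs,cv2.COLOR_RGB2HSV).astype(int)
br=(hsv[...,1]>90)&(hsv[...,0]>10)&(hsv[...,0]<32)&(hsv[...,2]>90)
for n,bx,by,d,pg in((1,651.4,23,5,(621.1,-36.3)),(2,576.6,-204.7,-17.9,(525.5,-248.4)),(3,493.5,-390.8,-34.1,(431.9,-417.4))):
    o=w((bx,by,d),(-53,0)); fr=(*o,d); print(n,fr,"peg pred",w(fr,(20,-58)),pg, "scene px pegtop",np.round(proj(s,[*w(fr,(20,-58)),30]),1))
for k in cons(br,60):
    x,y,ww,h=cv2.boundingRect(k)
    if ww<80: print("scene brass",x/4,y/4,ww/4,h/4)
E
```

```text
((493.00421142578125, 331.57550048828125), (154.73568725585938, 279.94158935546875), 36.204708099365234) [[347.89838 398.8206 ]
 [513.252   172.93239]
 [638.11005 264.3304 ]
 [472.7564  490.21863]]
[637.  264.1]
[519.  177.6]
[352.7 401.6]
[472.4 488.1]
lidgrip,haspgrip [413.33712385 357.7382692   96.5       ] [523.006004   263.62653681  99.        ]
1 (np.float64(598.6016810011374), np.float64(18.380745634374115), 5) peg pred [623.58060804 -37.655432  ] (621.1, -36.3) scene px pegtop [223.8 229.6]
2 (np.float64(526.1654965943898), np.float64(-188.4100992566102), -17.9) peg pred [ 527.37070084 -249.74970704] (525.5, -248.4) scene px pegtop [167.  194.7]
3 (np.float64(449.6128022650078), np.float64(-361.0861332881482), -34.1) peg pred [ 433.65694727 -420.32641259] (431.9, -417.4) scene px pegtop [132.9 169.4]
scene brass 293.5 279.25 16.5 59.25
scene brass 236.5 275.0 11.25 50.25
scene brass 208.0 272.75 12.5 42.5
scene brass 181.5 270.5 15.25 41.25
scene brass 222.5 236.5 2.75 3.0
scene brass 221.25 229.25 5.5 6.75
scene brass 164.5 194.5 6.0 10.5
scene brass 130.75 169.25 6.0 9.75
scene brass 29.25 132.75 12.25 18.5
```

```bash
cat >> h.py <<'E'
setnest(1,598.6,18.4,5);setnest(2,526.2,-188.4,-17.9);setnest(3,449.6,-361.1,-34.1)
CH=(495.3,331.4,36.2)
E
python3 - <<'E'
from h import *
P={1:(570.1,19.4,30.8),2:(497.1,-183.1,10.9),3:(428,-344,-1.8)}
for n in P: print(n,"near-left corner in nest",loc(NEST[n],w(P[n],(-45,50))).round(1),"origin",loc(NEST[n],P[n]).round(1))
for n in(1,):
    t=w(NEST[n],(-125,18)); print(t,mv((*t,214),185), mv((*t,4),185))
E
```

```text
1 near-left corner in nest [-90.6  28.9] origin [-28.3   3.5]
2 near-left corner in nest [-92.8  18.2] origin [-29.3  -3.9]
3 near-left corner in nest [-92.2  20.3] origin [-27.5   2.1]
[472.50685937  25.43703672] [-4.224e+02 -4.116e+02  4.000e-01 -2.870e+01] [-422.4 -411.6  210.4  -28.7]
```

>>> arm_command --pt "-30 -29 0 0 0" --pt "-65 -63 0 0 0" --pt "-100 -97 0 0 0" --pt "-141 -137 0 0 0" --pt "-141 -137 0 0 0"

```text
t: 0.75
eef_pos: [326.3, 386.6, 214.8]
tcp_rot: [-3.141, 0.0, 2.725]
ft_force: [0.5, 0.1, -0.6]
opening: 0.633
grip_force: 0.0
```

>>> arm_command --pt "-30 -29 0 0 0" --pt "-65 -63 0 0 0" --pt "-100 -97 0 0 0" --pt "-141 -137 0 0 0" --pt "-141 -137 0 0 0"

```text
t: 1.25
eef_pos: [400.8, 204.9, 214.8]
tcp_rot: [3.142, 0.001, 2.724]
ft_force: [-0.2, 1.4, -0.1]
opening: 0.217
grip_force: 0.0
```

>>> arm_command --pt "-35 -34 0 -7 0" --pt "-70 -68 0 -14 0" --pt "-105 -102 0 -21 0" --pt "-140.4 -137.6 0 -28.7 0" --pt "-140.4 -137.6 0 -28.7 0"

```text
t: 1.75
eef_pos: [474.1, 23.3, 214.6]
tcp_rot: [-3.141, 0.001, -3.051]
ft_force: [0.6, 1.4, 1.1]
opening: 0.005
grip_force: 0.0
```

>>> arm_command --pt "0 0 45 0 0" --pt "0 0 90 0 0" --pt "0 0 130 0 0" --pt "0 0 160 0 0" --pt "0 0 160 0 0"

```text
t: 2.25
eef_pos: [471.2, 26.5, 51.7]
tcp_rot: [3.14, -0.006, -3.054]
ft_force: [-0.4, -0.2, 0.3]
opening: 0.005
grip_force: 0.0
```

>>> arm_command --pt "0 0 25 0 0" --pt "0 0 42 0 0" --pt "0 0 47.5 0 0" --pt "0 0 47.5 0 0"

```text
t: 2.65
eef_pos: [473.0, 25.9, 7.7]
tcp_rot: [3.142, 0.0, -3.054]
ft_force: [-0.1, -0.5, -0.0]
opening: 0.005
grip_force: 0.0
```

>>> arm_command --pt "-10 0 0 0 0" --pt "-18 0 0 0 0" --pt "-24 0 0 0 0" --pt "-30 0 0 0 0" --pt "-36 0 0 0 0"

```text
t: 3.15
eef_pos: [507.2, 29.0, 7.8]
tcp_rot: [3.141, -0.003, -3.054]
ft_force: [-10.2, 0.8, 16.4]
opening: 0.002
grip_force: 8.2
```

>>> arm_command --pt "-6 0 0 0 0" --pt "-12 0 0 0 0" --pt "-18 0 0 0 0" --pt "-22 0 0 0 0" --pt "-25 0 0 0 0"

```text
t: 3.65
eef_pos: [530.7, 31.0, 8.2]
tcp_rot: [3.141, -0.006, -3.054]
ft_force: [-17.0, -2.6, 25.8]
opening: 0.003
grip_force: 13.2
```

```bash
cat >> h.py <<'E'
def plates(show=True,zs=8):
    c=cam("top"); f=up(c); hsv=cv2.cvtColor(f,cv2.COLOR_RGB2HSV).astype(int)
    m=(hsv[...,2]>150)&(hsv[...,1]<40); R=[]
    for k in cons(m,100):
        p=topts(c,k,8);(x,y),(a,b),t=cv2.minAreaRect(p)
        if 6000<a*b<20000 and 250<x<800 and -500<y<200:
            n=min(NEST,key=lambda n:np.hypot(NEST[n][0]-x,NEST[n][1]-y))
            rel=(t-NEST[n][2]+45)%90-45
            print(n,"nest-rel",loc(NEST[n],(x,y)).round(1),"rel deg",round(rel,1),"size",round(a,1),round(b,1))
    return c
E
python3 - <<'E'
from h import *
c=plates(); s=env.state(); print(loc(NEST[1],s["eef_pos"]),s["eef_pos"])
save(c,"p1.png",(220,130,420,250),4)
E
```

```text
3 nest-rel [-27.6   1.5] rel deg 32.3 size 106.6 95.7
2 nest-rel [-29.3  -4.3] rel deg 28.9 size 97.8 106.9
[-66.00653278  18.49718843] [531.23250581  31.07395265   8.17028138]
```

View pics/p1.png

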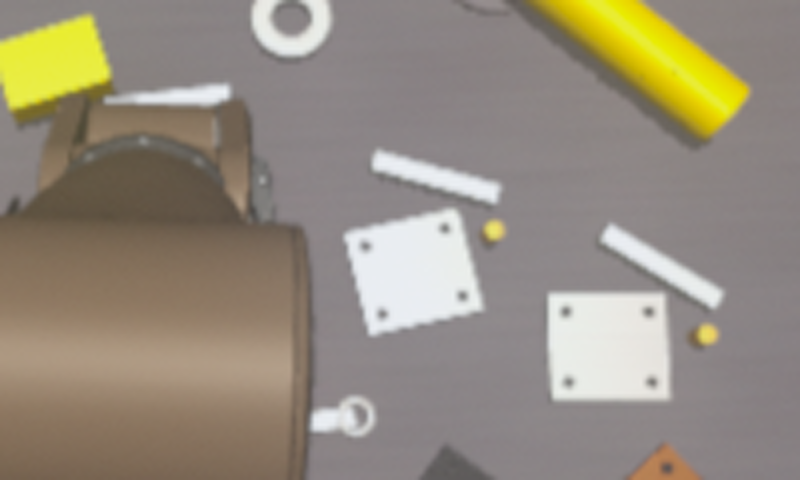

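>>> arm_command --pt "0 0 -15 0 0" --pt "0 0 -40 0 0" --pt "30 0 -40 0 0" --pt "65 0 -40 0 0" --pt "65 0 -40 0 0"

```text
t: 4.2
eef_pos: [465.0, 25.3, 47.4]
tcp_rot: [3.141, -0.003, -3.055]
ft_force: [0.1, -0.3, 0.0]
opening: 0.01
grip_force: 0.0
```

```bash
cat >> h.py <<'E'
def splates():
    "plates seen in the scene camera"
    c=cam("scene"); f=up(c); hsv=cv2.cvtColor(f,cv2.COLOR_RGB2HSV).astype(int)
    m=(hsv[...,2]>150)&(hsv[...,1]<40)
    for k in cons(m,100):
        p=topts(c,k,8);(x,y),(a,b),t=cv2.minAreaRect(p)
        if 5000<a*b<20000 and 250<x<800 and -500<y<200:
            n=min(NEST,key=lambda n:np.hypot(NEST[n][0]-x,NEST[n][1]-y))
            print("scene",n,"nest-rel",loc(NEST[n],(x,y)).round(1),"rel deg",round((t-NEST[n][2]+45)%90-45,1),"size",round(a,1),round(b,1))
    return c
E
python3 - <<'E'
from h import *
c=splates(); s=env.state(); print(loc(NEST[1],s["eef_pos"]),s["eef_pos"],s["ft_force"])
save(c,"p2.png",(110,130,310,270),4)
E
```

```text
scene 2 nest-rel [-180.6   54.2] rel deg 27.3 size 40.1 129.4
[-129.86742494   18.22179298] [467.63862592  25.23376168  47.59174357] [0.46351055 0.03706806 0.4551541 ]
```

View pics/p2.png

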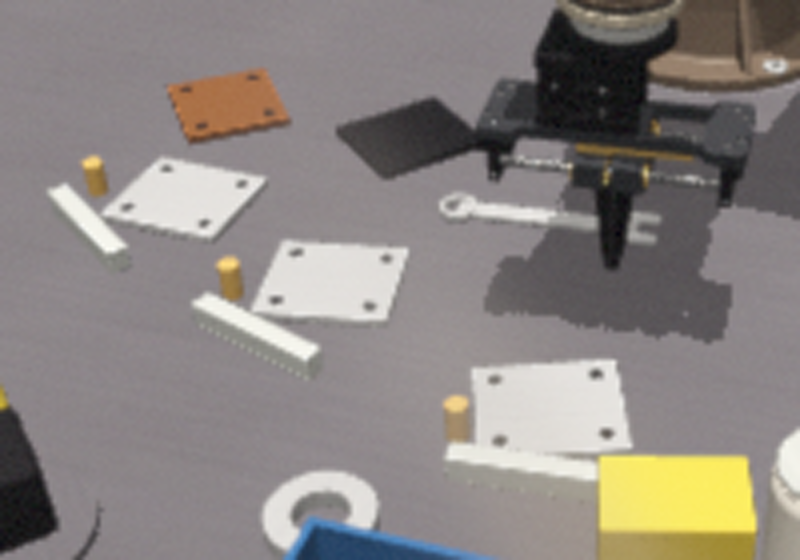

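>>> arm_command --pt "0 0 25 0 0" --pt "0 0 39 0 0" --pt "0 0 43.5 0 0" --pt "0 0 43.5 0 0" --pt "0 0 43.5 0 0"

```text
t: 4.75
eef_pos: [469.2, 25.2, 4.0]
tcp_rot: [-3.142, 0.001, -3.054]
ft_force: [0.6, -0.5, 0.3]
opening: 0.004
grip_force: 0.0
```

>>> arm_command --pt "-15 -6 0 0 0" --pt "-30 -10 0 0 0" --pt "-42 -10 0 0 0" --pt "-50 -10 0 0 0" --pt "-55 -10 0 0 0"

```text
t: 5.25
eef_pos: [522.9, 20.5, 3.6]
tcp_rot: [3.141, -0.004, -3.054]
ft_force: [-11.6, -0.0, 5.4]
opening: 0.005
grip_force: 5.4
```

>>> arm_command --pt "-4 0 0 0 0" --pt "-8 0 0 0 0" --pt "-12 0 0 0 0" --pt "-16 0 0 0 0" --pt "-16 0 0 0 0"

```text
t: 5.75
eef_pos: [534.8, 22.8, 2.8]
tcp_rot: [3.139, -0.012, -3.054]
ft_force: [-16.5, 5.2, 5.4]
opening: 0.002
grip_force: 7.9
```

```bash
python3 - <<'E'
from h import *
s=env.state(); print(loc(NEST[1],s["eef_pos"]),s["eef_pos"],s["ft_force"])
E
```

```text
[-63.15147282   9.91082444] [534.82505233  22.76909724   2.75484284] [-16.45016998   5.23996601   5.38892023]
```

>>> arm_command --pt "8 0 0 0 0" --pt "16 10 0 0 0" --pt "16 26 0 0 0" --pt "10 26 0 0 0" --pt "6 26 0 0 0"

```text
t: 6.25
eef_pos: [531.8, 47.4, 3.7]
tcp_rot: [3.141, -0.001, -3.053]
ft_force: [-6.1, 3.3, 1.1]
opening: 0.002
grip_force: 2.5
```

>>> arm_command --pt "-2 0 0 0 0" --pt "-4 0 0 0 0" --pt "-6 0 0 0 0" --pt "-8 0 0 0 0" --pt "-8 0 0 0 0"

```text
t: 6.75
eef_pos: [538.1, 47.6, 3.2]
tcp_rot: [3.141, -0.005, -3.055]
ft_force: [-7.9, 4.2, 2.3]
opening: -0.002
grip_force: 3.9
```

```bash
python3 - <<'E'
from h import *
s=env.state(); print(loc(NEST[1],s["eef_pos"]),s["eef_pos"],s["ft_force"])
c=cam("scene"); save(c,"p3.png",(210,180,310,270),8)
E
```

```text
[-57.71186683  34.36109865] [538.11297717  47.60042367   3.18549406] [-7.87341828  4.15578167  2.25248845]
```

View pics/p3.png

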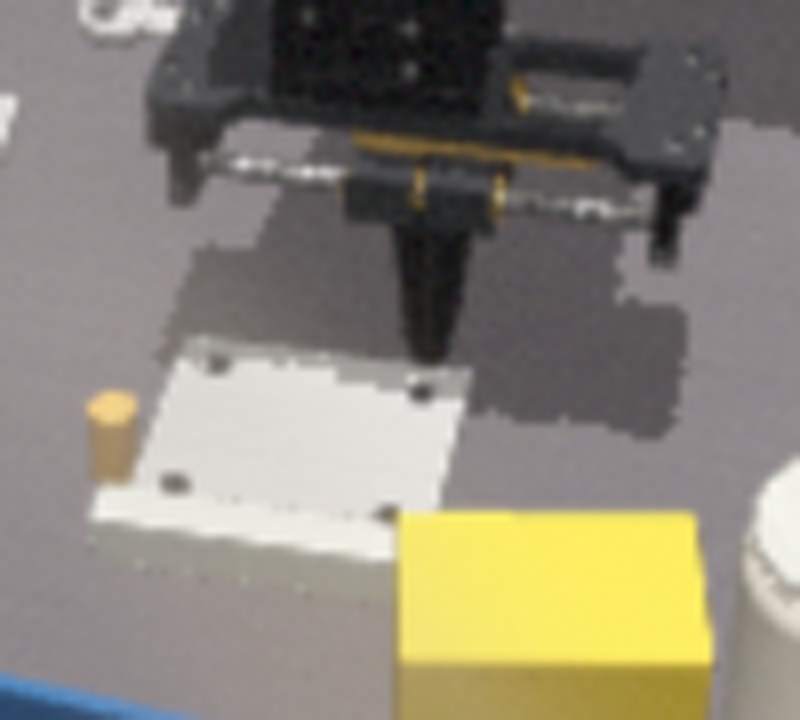

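>>> arm_command --pt "-2 0 0 0 0" --pt "-4 0 0 0 0" --pt "-6 0 0 0 0" --pt "-6 0 0 0 0"

```text
t: 7.2
eef_pos: [538.6, 47.8, 2.9]
tcp_rot: [3.14, -0.017, -3.054]
ft_force: [-30.2, -3.1, 19.4]
opening: 0.002
grip_force: 15.1
```

>>> arm_command --pt "6 0 0 0 0" --pt "24 10 0 0 0" --pt "24 46 0 0 0" --pt "-10 46 0 0 0" --pt "-40 46 0 0 0"

```text
t: 7.7
eef_pos: [583.3, 98.0, 4.1]
tcp_rot: [-3.142, 0.001, -3.054]
ft_force: [-0.1, -0.7, -0.4]
opening: 0.005
grip_force: 0.0
```

>>> arm_command --pt "-22 0 0 0 0" --pt "-42 0 0 0 0" --pt "-42 -4 0 0 0" --pt "-42 -8 0 0 0" --pt "-42 -8 0 0 0"

```text
t: 8.2
eef_pos: [623.5, 92.2, 3.5]
tcp_rot: [3.142, -0.001, -3.055]
ft_force: [0.3, -0.2, 0.1]
opening: 0.003
grip_force: 0.0
```

```bash
python3 - <<'E'
from h import *
s=env.state(); print(loc(NEST[1],s["eef_pos"]),s["eef_pos"],s["ft_force"])
E
```

```text
[31.25007943 71.33276803] [623.51410306  92.18494919   3.50166708] [ 0.26000576 -0.1616648   0.05884036]
```

>>> arm_command --pt "2 -2 0 0 0" --pt "4 -4 0 0 0" --pt "6 -6 0 0 0" --pt "6 -8 0 0 0" --pt "6 -8 0 0 0"

```text
t: 8.7
eef_pos: [619.0, 84.3, 3.7]
tcp_rot: [3.142, 0.0, -3.055]
ft_force: [-0.1, 0.3, -0.0]
opening: 0.006
grip_force: 0.0
```

>>> arm_command --pt "0 -1 0 0 0" --pt "0 -2 0 0 0" --pt "0 -3 0 0 0" --pt "0 -3 0 0 0"

```text
t: 9.1
eef_pos: [619.3, 81.5, 3.6]
tcp_rot: [3.142, 0.0, -3.055]
ft_force: [0.7, -0.5, -0.1]
opening: 0.007
grip_force: 0.0
```

```bash
python3 - <<'E'
from h import *
s=env.state(); print(loc(NEST[1],s["eef_pos"]),s["eef_pos"],s["ft_force"])
E
```

```text
[26.06893766 61.02890868] [619.25071761  81.46873288   3.61432149] [ 0.67324626 -0.48818687 -0.123161  ]
```

>>> arm_command --pt "0 -2 0 0 0" --pt "0 -3 0 0 0" --pt "0 -4 0 0 0" --pt "0 -4 0 0 0"

```text
t: 9.5
eef_pos: [619.6, 77.4, 3.6]
tcp_rot: [3.142, 0.0, -3.055]
ft_force: [-0.5, 0.5, -0.2]
opening: 0.005
grip_force: 0.0
```

>>> arm_command --pt "0 -2 0 0 0" --pt "0 -3 0 0 0" --pt "0 -4 0 0 0" --pt "0 -4 0 0 0"

```text
t: 9.9
eef_pos: [619.8, 74.9, 3.6]
tcp_rot: [3.14, 0.0, -3.055]
ft_force: [-0.4, 10.8, -0.5]
opening: 0.01
grip_force: 5.3
```

```bash
python3 - <<'E'
from h import *
s=env.state(); print(loc(NEST[1],s["eef_pos"]),s["eef_pos"],s["ft_force"])
E
```

```text
[26.03655618 54.47778507] [619.7894274   74.93971605   3.64513614] [-0.40308181 10.77813113 -0.52367324]
```

>>> arm_command --pt "0 -1.5 0 0 0" --pt "0 -3 0 0 0" --pt "0 -3 0 0 0"

```text
t: 10.2
eef_pos: [619.8, 74.4, 3.6]
tcp_rot: [3.137, 0.0, -3.055]
ft_force: [-0.6, 29.1, -0.1]
opening: 0.004
grip_force: 14.5
```

>>> arm_command --pt "0 8 0 0 0" --pt "0 30 0 0 0" --pt "0 34 -40 0 0" --pt "0 34 -90 0 0" --pt "0 34 -90 0 0"

```text
t: 10.7
eef_pos: [619.9, 104.9, 99.5]
tcp_rot: [-3.141, 0.009, -3.054]
ft_force: [1.3, 1.0, 0.2]
opening: 0.005
grip_force: 0.0
```

>>> arm_command --pt "40 0 0 0 0" --pt "80 0 0 0 0" --pt "120 0 0 0 0" --pt "160 0 0 0 0" --pt "160 0 0 0 0"

```text
t: 11.2
eef_pos: [453.1, 90.2, 93.4]
tcp_rot: [3.141, -0.004, -3.054]
ft_force: [-0.2, 0.7, -0.2]
opening: 0.002
grip_force: 0.0
```

```bash
python3 - <<'E'
from h import *
s=env.state(); print(loc(NEST[1],s["eef_pos"]),s["eef_pos"],s["ft_force"])
c=plates(); c=splates(); save(c,"p4.png",(210,180,310,270),8)
E
```

```text
[-138.70335016   84.23526858] [453.08287056  90.22593445  93.37298651] [-0.15358112  0.66254567 -0.17892427]
2 nest-rel [-189.4   75.9] rel deg 23.1 size 35.4 174.5
3 nest-rel [-27.5   2. ] rel deg 32.3 size 105.3 93.2
2 nest-rel [-29.3  -4.1] rel deg 28.8 size 95.9 105.1
1 nest-rel [9.9 0.6] rel deg -1.0 size 115.5 113.8
scene 2 nest-rel [-186.9   78.5] rel deg 23.1 size 40.1 178.8
```

View pics/p4.png

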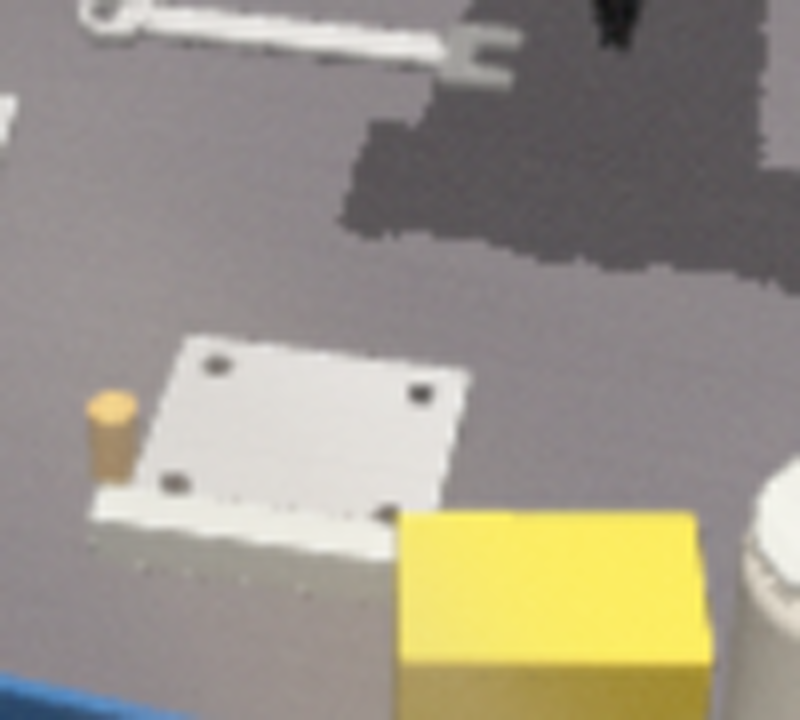

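```bash
python3 - <<'E'
from h import *
t=w(NEST[2],(-125,10)); print(t, mv((*t,94),162.1))
E
```

```text
[ 410.32426569 -140.46447874] [ 6.770e+01 -2.259e+02 -2.000e-01  2.290e+01]
```

>>> arm_command --pt "17 -50 0 6 0" --pt "34 -100 0 12 0" --pt "51 -145 0 18 0" --pt "68 -190 0 22.9 0" --pt "68 -226 0 22.9 0"

```text
t: 11.8
eef_pos: [409.3, -143.2, 93.4]
tcp_rot: [-3.142, -0.0, 2.825]
ft_force: [0.6, 1.0, -0.1]
opening: 0.006
grip_force: 0.0
```

>>> arm_command --pt "0 0 0 0 0" --pt "0 0 35 0 0" --pt "0 0 65 0 0" --pt "0 0 65 0 0" --pt "0 0 65 0 0"

```text
t: 12.3
eef_pos: [410.2, -140.4, 28.6]
tcp_rot: [3.141, -0.001, 2.829]
ft_force: [0.6, 0.1, -0.4]
opening: 0.008
grip_force: 0.0
```

```bash
python3 - <<'E'
from h import *
s=env.state(); print(loc(NEST[2],s["eef_pos"]),s["eef_pos"],np.degrees(s["tcp_rot"][2]))
c=plates()
E
```

```text
[-125.10609502   10.06959004] [ 410.24469522 -140.36564823   28.59418427] 162.11711351965775
3 nest-rel [-27.6   1.4] rel deg 32.3 size 104.8 94.0
2 nest-rel [3.  0.3] rel deg -1.3 size 122.4 62.9
1 nest-rel [11.   1.7] rel deg -2.7 size 115.5 113.6
```

>>> arm_command --pt "0 0 15 0 0" --pt "0 0 24.6 0 0" --pt "0 0 24.6 0 0" --pt "-10 0 24.6 0 0" --pt "-18 0 24.6 0 0"

```text
t: 12.85
eef_pos: [428.3, -146.6, 4.7]
tcp_rot: [-3.141, 0.002, 2.829]
ft_force: [-0.4, 0.4, 0.2]
opening: 0.004
grip_force: 0.0
```

>>> arm_command --pt "-5 2 0 0 0" --pt "-10 5 0 0 0" --pt "-15 8 0 0 0" --pt "-20 11 0 0 0" --pt "-25 15 0 0 0"

```text
t: 13.35
eef_pos: [455.7, -139.2, 4.0]
tcp_rot: [3.141, -0.0, 2.829]
ft_force: [-2.1, 0.7, 1.6]
opening: 0.005
grip_force: 1.0
```

>>> arm_command --pt "-5 4 0 0 0" --pt "-10 8 0 0 0" --pt "-15 12 0 0 0" --pt "-20 14 0 0 0" --pt "-20 14 0 0 0"

```text
t: 13.85
eef_pos: [479.4, -132.2, 4.0]
tcp_rot: [3.142, 0.001, 2.829]
ft_force: [0.6, -0.4, -1.2]
opening: 0.005
grip_force: 0.0
```

```bash
python3 - <<'E'
from h import *
s=env.state(); print(loc(NEST[2],s["eef_pos"]),s["eef_pos"],s["ft_force"])
E
```

```text
[-61.76693678  39.10552951] [ 479.4422719  -132.20292018    3.96084262] [ 0.58190571 -0.39439002 -1.243282  ]
```

>>> arm_command --pt "-2 0 0 0 0" --pt "-4 0 0 0 0" --pt "-6 0 0 0 0" --pt "-8 0 0 0 0" --pt "-8 0 0 0 0"

```text
t: 14.35
eef_pos: [483.6, -133.8, 3.7]
tcp_rot: [3.141, -0.007, 2.829]
ft_force: [-12.3, 4.4, 7.1]
opening: 0.002
grip_force: 6.7
```

```bash
python3 - <<'E'
from h import *
s=env.state(); print(loc(NEST[2],s["eef_pos"]),s["eef_pos"],s["ft_force"])
E
```

```text
[-57.33984362  38.81337526] [ 483.56527343 -133.84162891    3.72910314] [-12.27665644   4.4170994    7.11498638]
```

>>> arm_command --pt "-2 0 0 0 0" --pt "-2 0 0 0 0"

```text
t: 14.55
eef_pos: [483.8, -133.8, 3.6]
tcp_rot: [3.141, -0.01, 2.829]
ft_force: [-18.9, 6.2, 12.3]
opening: 0.007
grip_force: 10.1
```

>>> arm_command --pt "12 0 0 0 0" --pt "22 8 0 0 0" --pt "22 38 0 0 0" --pt "-10 38 0 0 0" --pt "-40 38 0 0 0"

```text
t: 15.05
eef_pos: [539.3, -110.7, 4.5]
tcp_rot: [3.142, 0.002, 2.83]
ft_force: [0.6, 0.2, -0.5]
opening: 0.002
grip_force: 0.0
```

>>> arm_command --pt "-22 0 0 0 0" --pt "-40 0 0 0 0" --pt "-40 -6 0 0 0" --pt "-40 -12 0 0 0" --pt "-40 -12 0 0 0"

```text
t: 15.55
eef_pos: [571.1, -135.6, 4.0]
tcp_rot: [3.142, -0.001, 2.828]
ft_force: [-0.1, 0.1, -0.4]
opening: 0.004
grip_force: 0.0
```

```bash
python3 - <<'E'
from h import *
s=env.state(); print(loc(NEST[2],s["eef_pos"]),s["eef_pos"],s["ft_force"])
E
```

```text
[26.52696383 64.07926096] [ 571.13809525 -135.57577175    3.96719558] [-0.10746049  0.10964889 -0.37502875]
```

>>> arm_command --pt "0 -3 0 0 0" --pt "0 -5 0 0 0" --pt "0 -7 0 0 0" --pt "0 -9 0 0 0" --pt "0 -9 0 0 0"

```text
t: 16.05
eef_pos: [569.4, -144.0, 4.0]
tcp_rot: [3.142, 0.0, 2.829]
ft_force: [0.0, -0.1, 0.5]
opening: 0.004
grip_force: 0.0
```

>>> arm_command --pt "0 -1 0 0 0" --pt "0 -2 0 0 0" --pt "0 -2 0 0 0"

```text
t: 16.35
eef_pos: [568.9, -145.6, 4.0]
tcp_rot: [3.141, -0.0, 2.829]
ft_force: [-0.8, 0.5, -0.6]
opening: 0.004
grip_force: 0.2
```

```bash
python3 - <<'E'
from h import *
s=env.state(); print(loc(NEST[2],s["eef_pos"]),s["eef_pos"],s["ft_force"])
E
```

```text
[27.43849842 53.82609008] [ 568.85412654 -145.61279797    3.98715183] [-0.7793164   0.47127572 -0.57838773]
```

>>> arm_command --pt "0 -1 0 0 0" --pt "0 -2 0 0 0" --pt "0 -3 0 0 0" --pt "0 -3 0 0 0"

```text
t: 16.75
eef_pos: [568.6, -146.4, 4.0]
tcp_rot: [3.139, 0.0, 2.828]
ft_force: [6.7, 18.4, 0.2]
opening: 0.002
grip_force: 9.8
```

>>> arm_command --pt "0 -1 0 0 0" --pt "0 -2 0 0 0" --pt "0 -2 0 0 0"

```text
t: 17.05
eef_pos: [568.4, -146.7, 4.0]
tcp_rot: [3.138, 0.0, 2.828]
ft_force: [12.3, 30.9, 0.4]
opening: 0.004
grip_force: 16.6
```

```bash
python3 - <<'E'
from h import *
s=env.state(); print(loc(NEST[2],s["eef_pos"]),s["eef_pos"],s["ft_force"])
E
```

```text
[27.38811132 52.64021146] [ 568.44169082 -146.72578662    4.03912719] [12.31023705 30.91193987  0.38093427]
```

>>> arm_command --pt "0 10 0 0 0" --pt "0 25 0 0 0" --pt "0 25 -40 0 0" --pt "0 25 -90 0 0" --pt "0 25 -90 0 0"

```text
t: 17.55
eef_pos: [577.6, -126.9, 99.5]
tcp_rot: [-3.141, 0.009, 2.829]
ft_force: [0.8, 0.4, 0.1]
opening: 0.005
grip_force: 0.0
```

```bash
python3 - <<'E'
from h import *
t=w(NEST[3],(-125,12)); print(t, mv((*t,94),145.9))
E
```

```text
[ 352.82012611 -281.08340166] [ 166.6 -215.7    5.5   16.2]
```

>>> arm_command --pt "25 -32 0 0 0" --pt "50 -65 0 0 0" --pt "80 -104 0 0 0" --pt "110 -143 0 0 0" --pt "110 -143 0 0 0"

```text
t: 18.05
eef_pos: [422.7, -230.6, 93.7]
tcp_rot: [3.141, -0.002, 2.825]
ft_force: [0.4, 0.4, -0.8]
opening: 0.006
grip_force: 0.0
```

>>> arm_command --pt "25 -32 0 7 0" --pt "57 -73 0 14 0" --pt "57 -73 35 16.2 0" --pt "57 -73 66 16.2 0" --pt "57 -73 66 16.2 0"

```text
t: 18.55
eef_pos: [348.8, -279.9, 25.4]
tcp_rot: [3.14, -0.005, 2.546]
ft_force: [-0.8, 0.2, 0.1]
opening: 0.003
grip_force: 0.0
```

```bash
python3 - <<'E'
from h import *
c=plates()
s=env.state(); print(loc(NEST[3],s["eef_pos"]),s["eef_pos"],np.degrees(s["tcp_rot"][2]))
E
```

```text
2 nest-rel [26.5 41.4] rel deg -31.6 size 61.9 125.8
1 nest-rel [ 9.5 -0.5] rel deg 0.2 size 116.3 115.2
[-128.29443316   10.92401738] [ 349.48889887 -280.1273925    26.97937016] 145.90276454635114
```

>>> arm_command --pt "0 0 14 0 0" --pt "0 0 24 0 0" --pt "0 0 24 0 0" --pt "-10 2 24 0 0" --pt "-20 2 24 0 0"

```text
t: 19.1
eef_pos: [368.6, -290.9, 4.8]
tcp_rot: [-3.141, 0.001, 2.547]
ft_force: [0.4, -1.0, -0.1]
opening: 0.005
grip_force: 0.0
```

>>> arm_command --pt "-5 2 0 0 0" --pt "-10 5 0 0 0" --pt "-15 8 0 0 0" --pt "-20 11 0 0 0" --pt "-25 14 0 0 0"

```text
t: 19.6
eef_pos: [396.2, -292.5, 4.0]
tcp_rot: [3.141, -0.001, 2.546]
ft_force: [-4.5, 5.0, 2.3]
opening: 0.009
grip_force: 2.6
```

>>> arm_command --pt "-5 4 0 0 0" --pt "-10 8 0 0 0" --pt "-15 11 0 0 0" --pt "-19 14 0 0 0" --pt "-19 14 0 0 0"

```text
t: 20.1
eef_pos: [420.5, -292.3, 4.0]
tcp_rot: [-3.142, 0.001, 2.547]
ft_force: [-0.2, 0.2, -0.5]
opening: 0.005
grip_force: 0.0
```

```bash
python3 - <<'E'
from h import *
s=env.state(); print(loc(NEST[3],s["eef_pos"]),s["eef_pos"],s["ft_force"])
E
```

```text
[-62.70742096  40.67033456] [ 420.47584749 -292.26628372    4.02055065] [-0.15836193  0.16836303 -0.53230881]
```

>>> arm_command --pt "-2 0 0 0 0" --pt "-4 0 0 0 0" --pt "-6 0 0 0 0" --pt "-8 0 0 0 0" --pt "-8 0 0 0 0"

```text
t: 20.6
eef_pos: [425.1, -295.4, 3.8]
tcp_rot: [3.141, -0.004, 2.546]
ft_force: [-5.5, 6.8, 4.7]
opening: 0.004
grip_force: 4.0
```

>>> arm_command --pt "-1 0 0 0 0" --pt "-2 0 0 0 0" --pt "-2 0 0 0 0"

```text
t: 20.9
eef_pos: [425.3, -295.4, 3.7]
tcp_rot: [3.141, -0.007, 2.546]
ft_force: [-11.9, 9.8, 9.1]
opening: 0.004
grip_force: 7.5
```

```bash
python3 - <<'E'
from h import *
s=env.state(); print(loc(NEST[3],s["eef_pos"]),s["eef_pos"],s["ft_force"])
E
```

```text
[-56.92550277  40.74951   ] [ 425.30801344 -295.44229047    3.72154147] [-11.87405284   9.83936335   9.07858443]
```

Bar contact. Now round to the left side, push toward the peg.

>>> arm_command --pt "12 0 0 0 0" --pt "22 8 0 0 0" --pt "22 36 0 0 0" --pt "-10 36 0 0 0" --pt "-40 36 0 0 0"

```text
t: 21.4
eef_pos: [482.4, -289.7, 4.4]
tcp_rot: [3.142, 0.001, 2.547]
ft_force: [-0.3, 0.4, -0.1]
opening: 0.008
grip_force: 0.0
```

>>> arm_command --pt "-22 0 0 0 0" --pt "-40 0 0 0 0" --pt "-40 -6 0 0 0" --pt "-40 -12 0 0 0" --pt "-40 -17 0 0 0"

```text
t: 21.9
eef_pos: [503.5, -326.4, 3.9]
tcp_rot: [3.141, -0.001, 2.546]
ft_force: [0.3, 0.1, 0.2]
opening: 0.006
grip_force: 0.0
```

>>> arm_command --pt "0 -1 0 0 0" --pt "0 -3 0 0 0" --pt "0 -5 0 0 0" --pt "0 -5 0 0 0"

```text
t: 22.3
eef_pos: [501.7, -330.9, 4.1]
tcp_rot: [3.142, 0.0, 2.546]
ft_force: [-0.1, 0.8, -0.1]
opening: 0.004
grip_force: 0.0
```

```bash
python3 - <<'E'
from h import *
s=env.state(); print(loc(NEST[3],s["eef_pos"]),s["eef_pos"],s["ft_force"])
E
```

```text
[26.20416945 54.24315326] [ 501.70946023 -330.87447557    4.0529664 ] [-0.13756618  0.82642554 -0.11022522]
```

>>> arm_command --pt "0 -1 0 0 0" --pt "0 -2 0 0 0" --pt "0 -3 0 0 0" --pt "0 -3 0 0 0"

```text
t: 22.7
eef_pos: [501.2, -331.7, 4.0]
tcp_rot: [3.14, -0.0, 2.546]
ft_force: [8.6, 12.1, 0.4]
opening: 0.005
grip_force: 7.2
```

>>> arm_command --pt "0 -1 0 0 0" --pt "0 -2 0 0 0" --pt "0 -2 0 0 0"

```text
t: 23.0
eef_pos: [501.0, -331.9, 4.0]
tcp_rot: [3.138, 0.0, 2.546]
ft_force: [17.0, 21.6, 1.1]
opening: 0.009
grip_force: 13.6
```

```bash
python3 - <<'E'
from h import *
s=env.state(); print(loc(NEST[3],s["eef_pos"]),s["eef_pos"],s["ft_force"])
E
```

```text
[26.20376069 52.95504533] [ 500.98695822 -331.94087749    4.0432086 ] [16.99519895 21.62659882  1.06764571]
```

>>> arm_command --pt "0 10 0 0 0" --pt "0 25 0 0 0" --pt "0 25 -45 0 0" --pt "0 25 -90 0 0" --pt "0 25 -135 0 0"

```text
t: 23.5
eef_pos: [513.2, -313.5, 140.4]
tcp_rot: [-3.142, -0.001, 2.547]
ft_force: [0.7, -0.3, -0.8]
opening: 0.001
grip_force: 0.0
```

>>> arm_command --pt "0 0 -45 -8 0.5" --pt "0 0 -60 -16 0.5" --pt "0 0 -60 -24 0.5" --pt "0 0 -60 -32 0.5" --pt "0 0 -60 -32 0.5"

```text
t: 24.0
eef_pos: [513.2, -313.8, 199.2]
tcp_rot: [-3.141, 0.0, 3.107]
ft_force: [-0.0, -1.1, 0.2]
opening: 0.369
grip_force: 0.0
```

```bash
python3 - <<'E'
from h import *
t=w(CH,(-17,-70)); print(t, mv((*t,200),216.2), env.state()["eef_pos"])
E
```

```text
[522.92407143 264.8724818 ] [ 10.3 578.7  -0.8 -38.2] [ 513.22714737 -313.80631802  199.18113019]
```

>>> arm_command --pt "0 45 0 0 0.5" --pt "0 90 0 0 0.5" --pt "0 135 0 0 0.5" --pt "0 180 0 0 0.5" --pt "0 200 0 0 0.5"

```text
t: 24.5
eef_pos: [520.1, -111.0, 199.0]
tcp_rot: [3.141, -0.001, 3.102]
ft_force: [0.2, -1.3, -0.0]
opening: 0.501
grip_force: 0.0
```

>>> arm_command --pt "0 45 0 0 0.5" --pt "0 90 0 0 0.5" --pt "0 135 0 0 0.5" --pt "0 180 0 0 0.5" --pt "0 200 0 0 0.5"

```text
t: 25.0
eef_pos: [527.4, 88.8, 199.0]
tcp_rot: [3.141, -0.0, 3.102]
ft_force: [-0.2, 0.0, 0.8]
opening: 0.499
grip_force: 0.0
```

>>> arm_command --pt "0 45 0 -8 0.5" --pt "5 90 0 -16 0.5" --pt "10 135 0 -24 0.5" --pt "10 170 0 -32 0.5" --pt "10 178.7 0 -38.2 0.5"

```text
t: 25.5
eef_pos: [523.8, 267.9, 198.8]
tcp_rot: [3.141, 0.0, -2.508]
ft_force: [-0.4, -1.1, -0.3]
opening: 0.497
grip_force: 0.0
```

>>> arm_command --pt "0 0 0 0 0.5" --pt "0 0 30 0 0.5" --pt "0 0 60 0 0.5" --pt "0 0 60 0 0.5"

```text
t: 25.9
eef_pos: [522.8, 263.1, 136.0]
tcp_rot: [3.14, -0.006, -2.518]
ft_force: [-1.0, -0.3, 0.5]
opening: 0.502
grip_force: 0.0
```

```bash
python3 - <<'E'
from h import *
s=env.state(); print(loc(CH,s["eef_pos"]),s["eef_pos"],np.degrees(s["tcp_rot"][2]))
c=plates(); c=cam("scene"); save(c,"p5.png",(290,120,450,260),5)
E
```

```text
[-18.14331285 -71.4094338 ] [522.83388292 263.05987761 135.98372234] -144.27080750896963
2 nest-rel [-191.1   79.3] rel deg 24.0 size 42.0 183.1
3 nest-rel [ 9.9 -2.2] rel deg -0.2 size 116.5 115.8
2 nest-rel [ 8.9 -1. ] rel deg -0.4 size 117.1 117.9
1 nest-rel [ 9.4 -0.3] rel deg -0.1 size 116.9 115.4
```

View pics/p5.png

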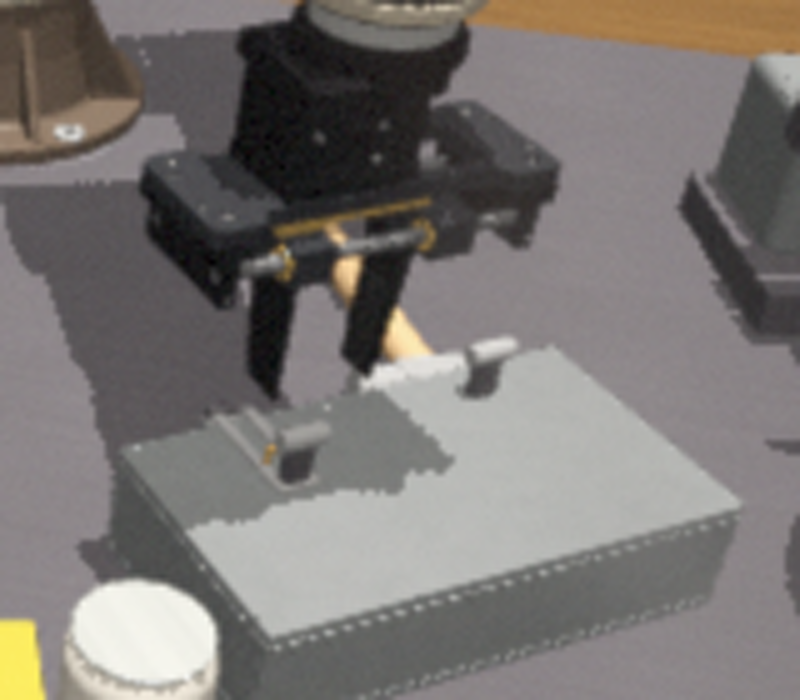

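```bash
python3 - <<'E'
from h import *
c=cam("scene")
for q,z in(((303,436),99),((493,350),96.5)):
    p=ray(c,290+q[0]/5-.4,120+q[1]/5-.4,z); print(p,loc(CH,p), "TCP px crop",)
s=env.state(); print((np.array(proj(c,s["eef_pos"]))-[290,120])*5, s["eef_pos"])
t=w(CH,(-17,-70)); print(mv((*t,80),216.2))
E
```

```text
[525.03249831 265.91975489  99.        ] [-14.68005776 -70.40014105] TCP px crop
[415.29927108 359.69251384  96.5       ] [-47.84769416  70.07981972] TCP px crop
[310.82429367 366.82406575] [524.98944295 264.146212   140.22300688]
[ 1.2  1.8 60.2 -0.3]
```

>>> arm_command --pt "0.2 1.5 25 0 0.5" --pt "0.2 1.5 45 0 0.5" --pt "0.2 1.5 59 0 0.5" --pt "0.2 1.5 59 0 0.5"

```text
t: 26.45
eef_pos: [523.2, 265.3, 79.6]
tcp_rot: [3.141, -0.001, -2.513]
ft_force: [-0.5, -1.1, 0.4]
opening: 0.499
grip_force: 0.0
```

>>> arm_command --pt "0 0 0 0 0.2" --pt "0 0 0 0 0.2" --pt "0 0 0 0 0.2" --pt "0 0 0 0 0.2" --pt "0 0 0 0 0.2"

```text
t: 26.95
eef_pos: [523.1, 266.7, 80.9]
tcp_rot: [3.14, 0.001, -2.512]
ft_force: [-4.7, 7.7, 4.2]
opening: 0.267
grip_force: 30.0
```

```bash
python3 - <<'E'
from h import *
s=env.state(); print(loc(CH,s["eef_pos"]),s["eef_pos"],s["ft_force"],s["opening"],s["grip_force"])
a0=np.arctan2(28,64); R=np.hypot(28,64)
for d in range(0,131,13): 
    a=a0+np.radians(d); print(d,"tx",round(64-R*np.cos(a),1),"tz",round(28-R*np.sin(a),1))
E
```

```text
[-15.82233697 -68.64399458] [523.07353427 266.66225882  80.91707857] [-4.74175077  7.71613869  4.16261945] 0.26725830993057414 30.00063568353653
0 tx 0.0 tz 0.0
13 tx 7.9 tz -13.7
26 tx 18.8 tz -25.2
39 tx 31.9 tz -34.0
52 tx 46.7 tz -39.7
65 tx 62.3 tz -41.8
78 tx 78.1 tz -40.4
91 tx 93.1 tz -35.5
104 tx 106.7 tz -27.3
117 tx 118.0 tz -16.3
130 tx 126.6 tz -3.0
```

>>> arm_command --pt "7.9 1.3 -13.7 0 0.2" --pt "18.8 1.3 -25.2 0 0.2" --pt "31.9 1.3 -34 0 0.2" --pt "46.7 1.3 -39.7 0 0.2" --pt "62.3 1.3 -41.8 0 0.2"

```text
t: 27.45
eef_pos: [472.4, 229.7, 123.6]
tcp_rot: [-3.141, 0.004, -2.512]
ft_force: [3.3, 1.7, -0.0]
opening: 0.268
grip_force: 30.0
```

>>> arm_command --pt "15.8 0 1.4 0 0.2" --pt "30.8 0 6.3 0 0.2" --pt "44.4 0 14.5 0 0.2" --pt "55.7 0 25.5 0 0.2" --pt "62.5 0 35.5 0 0.2"

```text
t: 27.95
eef_pos: [420.5, 191.6, 87.4]
tcp_rot: [-3.141, 0.0, -2.512]
ft_force: [-0.3, -8.6, 7.9]
opening: 0.272
grip_force: 30.0
```

>>> arm_command --pt "0 0 0 0 0.2" --pt "0 0 0 0 0.2"

```text
t: 28.15
eef_pos: [420.2, 191.5, 87.0]
tcp_rot: [-3.141, -0.002, -2.512]
ft_force: [-1.6, -11.2, 6.1]
opening: 0.272
grip_force: 30.0
```

```bash
python3 - <<'E'
from h import *
s=env.state(); p=loc(CH,s["eef_pos"]); z=s["eef_pos"][2]+19; print(p,z,s["ft_force"],s["opening"])
print("hasp angle deg",np.degrees(np.arctan2(z-71,p[0]+81))-23.6)
E
```

```text
[-143.2288359  -68.5444133] 106.00314985024869 [ -1.621724   -11.18999782   6.14173666] 0.2721418780724475
hasp angle deg 127.04264537047342
```

>>> arm_command --pt "0 0 0 0 0.5" --pt "0 0 0 0 0.5" --pt "0 0 0 0 0.5" --pt "0 0 -10 0 0.5" --pt "0 0 -40 0 0.5"

```text
t: 28.65
eef_pos: [420.7, 192.8, 125.8]
tcp_rot: [3.14, -0.004, -2.512]
ft_force: [0.1, 0.6, -0.7]
opening: 0.499
grip_force: 0.0
```

>>> arm_command --pt "0 0 -30 0 0.5" --pt "-20 30 -40 0 0.5" --pt "-50 70 -40 0 0.5" --pt "-80 105 -40 0 0.5" --pt "-94 138 -40 0 0.5"

```text
t: 29.15
eef_pos: [416.7, 362.5, 167.4]
tcp_rot: [3.142, 0.002, -2.511]
ft_force: [0.6, -0.8, 0.1]
opening: 0.499
grip_force: 0.0
```

>>> arm_command --pt "0 0 0 0 0.5" --pt "0 0 30 0 0.5" --pt "0 0 30 0 0.5"

```text
t: 29.45
eef_pos: [415.0, 359.0, 134.5]
tcp_rot: [3.141, -0.004, -2.511]
ft_force: [-0.2, -0.6, 0.8]
opening: 0.501
grip_force: 0.0
```

```bash
python3 - <<'E'
from h import *
s=env.state(); print(loc(CH,s["eef_pos"]),s["eef_pos"],np.degrees(s["tcp_rot"][2]))
c=cam("scene"); save(c,"p6.png",(290,100,450,240),5)
E
```

```text
[-48.52426623  69.66756625] [414.9967835  358.96025436 134.5200719 ] -143.8788699902077
```

View pics/p6.png

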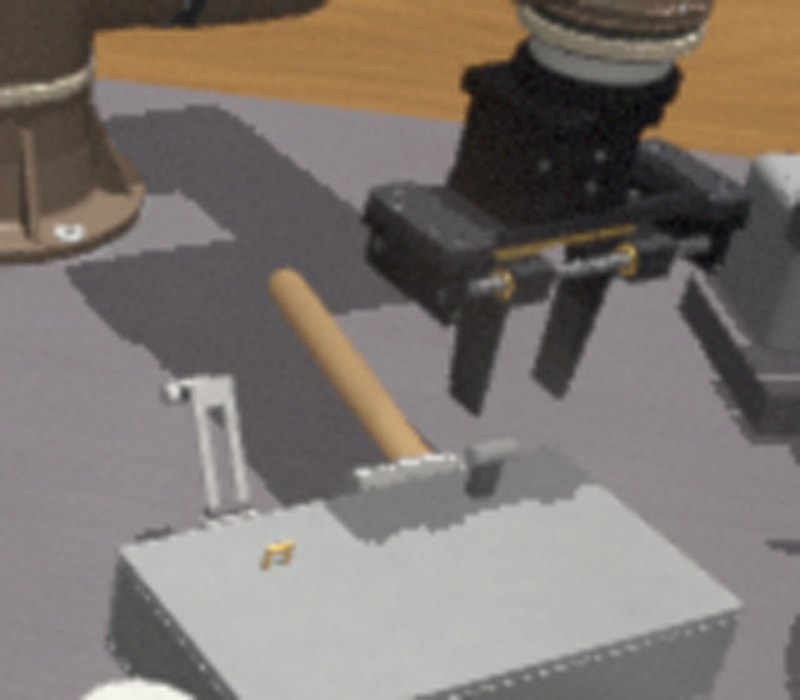

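>>> arm_command --pt "0 0 25 0 0.5" --pt "0 0 45 0 0.5" --pt "0 0 59 0 0.5" --pt "0 0 59 0 0.5"

```text
t: 29.9
eef_pos: [416.4, 359.3, 77.2]
tcp_rot: [3.142, -0.002, -2.512]
ft_force: [-0.9, -0.1, -0.1]
opening: 0.496
grip_force: 0.0
```

>>> arm_command --pt "0 0 0 0 0.2" --pt "0 0 0 0 0.2" --pt "0 0 0 0 0.2" --pt "0 0 0 0 0.2" --pt "0 0 0 0 0.2"

```text
t: 30.4
eef_pos: [415.7, 361.6, 78.4]
tcp_rot: [3.139, 0.002, -2.512]
ft_force: [-8.1, 11.6, 4.3]
opening: 0.271
grip_force: 30.0
```

```bash
python3 - <<'E'
from h import *
s=env.state(); print(loc(CH,s["eef_pos"]),s["eef_pos"],s["ft_force"],s["opening"],s["grip_force"])
a0=np.arctan2(36,125); R=np.hypot(36,125); P=[]
for d in np.linspace(0,105,16): 
    a=a0+np.radians(d); P.append((-(125-R*np.cos(a)),36-R*np.sin(a)))
P=np.array(P)
for k in range(0,15,5): print((P[k+1:k+6]-P[k]).round(1).tolist())
E
```

```text
[-46.39841208  71.36348473] [415.71064436 361.58433477  78.40206917] [-8.09139978 11.55331818  4.34863983] 0.2710231283334995 30.00085473060608
[[-5.3, -15.0], [-12.4, -29.2], [-21.2, -42.4], [-31.5, -54.5], [-43.3, -65.2]]
[[-12.9, -9.2], [-26.9, -16.8], [-41.7, -22.6], [-57.1, -26.5], [-72.8, -28.6]]
[[-15.9, -0.1], [-31.7, 1.7], [-47.1, 5.4], [-62.0, 11.0], [-76.0, 18.4]]
```

>>> arm_command --pt "-5.3 1.7 -15 0 0.2" --pt "-12.4 1.7 -29.2 0 0.2" --pt "-21.2 1.7 -42.4 0 0.2" --pt "-31.5 1.7 -54.5 0 0.2" --pt "-43.3 1.7 -65.2 0 0.2"

```text
t: 30.9
eef_pos: [449.2, 386.4, 142.6]
tcp_rot: [3.141, -0.004, -2.512]
ft_force: [-2.0, 1.3, -10.8]
opening: 0.266
grip_force: 30.0
```

>>> arm_command --pt "-12.9 0 -9.2 0 0.2" --pt "-26.9 0 -16.8 0 0.2" --pt "-41.7 0 -22.6 0 0.2" --pt "-57.1 0 -26.5 0 0.2" --pt "-72.8 0 -28.6 0 0.2"

```text
t: 31.4
eef_pos: [508.2, 429.8, 172.0]
tcp_rot: [3.141, -0.003, -2.512]
ft_force: [-6.2, -1.3, -2.2]
opening: 0.266
grip_force: 30.0
```

>>> arm_command --pt "-15.9 0 0 0 0.2" --pt "-31.7 0 1.7 0 0.2" --pt "-47.1 0 5.4 0 0.2" --pt "-62 0 11 0 0.2" --pt "-75 0 18 0 0.2"

```text
t: 31.9
eef_pos: [570.6, 475.6, 155.8]
tcp_rot: [3.14, 0.004, -2.511]
ft_force: [-1.4, 3.4, 10.8]
opening: 0.255
grip_force: 30.0
```

>>> arm_command --pt "0 0 0 0 0.2" --pt "0 0 0 0 0.2"

```text
t: 32.1
eef_pos: [570.9, 475.8, 155.1]
tcp_rot: [3.14, 0.006, -2.512]
ft_force: [2.4, 7.9, 4.8]
opening: 0.259
grip_force: 30.0
```

```bash
sed -i 's/^CH=.*/CH=(496.2,333.6,36.2)/' h.py; python3 - <<'E'
from h import *
s=env.state(); p=loc(CH,s["eef_pos"]); z=s["eef_pos"][2]+19; print(p,z,s["ft_force"],s["opening"])
print("lid angle",np.pi-np.arctan2(z-60.5,p[0]-75)-np.arctan2(36,125))
E
```

```text
[144.24529477  70.65842662] 174.0752752128662 [2.35824251 7.87537687 4.82795483] 0.25906213673702533
lid angle 1.8378961276784735
```

>>> arm_command --pt "0 0 0 0 0.5" --pt "0 0 0 0 0.5" --pt "0 0 0 0 0.5" --pt "0 0 -20 0 0.5" --pt "0 0 -60 0 0.5"

```text
t: 32.6
eef_pos: [568.8, 472.9, 210.5]
tcp_rot: [3.141, -0.006, -2.512]
ft_force: [-0.1, 0.4, 0.5]
opening: 0.495
grip_force: 0.0
```

>>> arm_command --pt "0 0 -40 0 0.5" --pt "20 0 -60 0 0.5" --pt "60 0 -60 0 0.5" --pt "100 0 -60 0 0.5" --pt "145 0 -60 0 0.5"

```text
t: 33.1
eef_pos: [451.4, 387.3, 273.0]
tcp_rot: [-3.142, -0.0, -2.512]
ft_force: [0.2, 0.2, -0.2]
opening: 0.499
grip_force: 0.0
```

>>> arm_command --pt "45 0 0 0 0.5" --pt "95 0 0 0 0.5" --pt "120 0 0 0 0.5" --pt "120 0 0 0 0.5"

```text
t: 33.5
eef_pos: [353.4, 316.3, 273.9]
tcp_rot: [-3.142, 0.0, -2.512]
ft_force: [0.3, 0.5, -0.0]
opening: 0.501
grip_force: 0.0
```

```bash
python3 - <<'E'
from h import *
c=plates(); save(c,"p7.png",(100,140,240,250),5.5)
np.save("t7.npy",c["frame"])
s=env.state(); print(loc(CH,s["eef_pos"]),s["eef_pos"])
E
```

```text
2 nest-rel [-190.4   80. ] rel deg 24.7 size 41.6 182.9
3 nest-rel [ 9.9 -2.4] rel deg -0.1 size 115.8 115.3
2 nest-rel [ 8.8 -1.3] rel deg 0.0 size 116.3 117.3
1 nest-rel [ 9.4 -0.1] rel deg -0.2 size 116.0 114.9
[-123.41157308   70.19665419] [355.15321665 317.35833946 273.98817817]
```

View pics/p7.png

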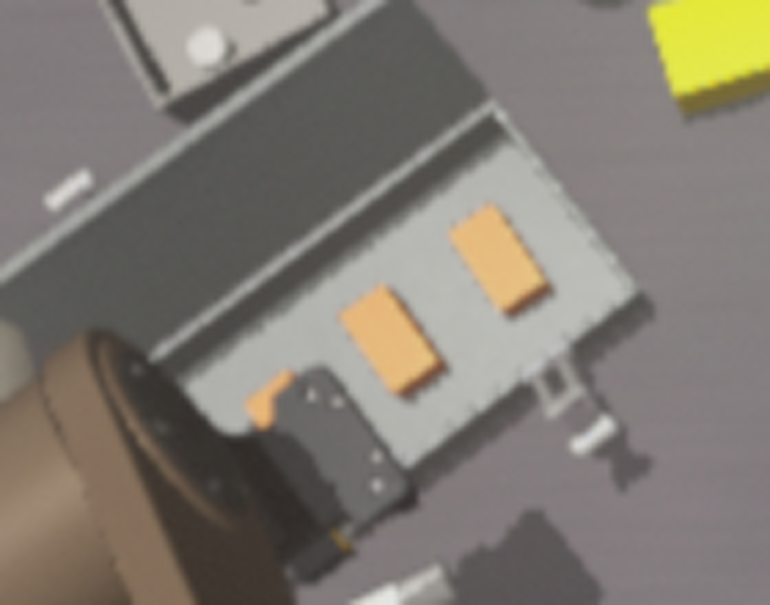

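```bash
python3 - <<'E'
from h import *
c=cam("top"); f=up(c); hsv=cv2.cvtColor(f,cv2.COLOR_RGB2HSV).astype(int)
m=(hsv[...,0]>8)&(hsv[...,0]<22)&(hsv[...,1]>80)&(hsv[...,2]>170)
for k in cons(m,400):
    p=topts(c,k,39); (x,y),(a,b),t=cv2.minAreaRect(p)
    if 350<x<750 and 150<y<500: print(np.round([x,y,a,b,t],1),"chest",loc(CH,(x,y)).round(1))
for y in(-78,0): 
    t=w(CH,(0,y)); print(mv((*t,274),216.2))
E
```

```text
[495.5 331.6  60.3  34.5  34.9] chest [-1.7 -1.2]
[543.9 265.9  60.4  34.1  33.9] chest [ -1.5 -82.8]
[-1.226e+02 -1.479e+02 -2.000e-01 -1.000e-01]
[-1.225e+02 -6.990e+01 -2.000e-01 -1.000e-01]
```

>>> arm_command --pt "-30 -37 0 0 0.6" --pt "-60 -75 0 0 0.6" --pt "-90 -112 0 0 0.6" --pt "-121.5 -150 0 0 0.6" --pt "-121.5 -150 0 0 0.6"

```text
t: 34.1
eef_pos: [547.7, 266.6, 271.3]
tcp_rot: [-3.141, -0.0, -2.515]
ft_force: [-1.2, 0.1, -1.1]
opening: 0.596
grip_force: 0.0
```

>>> arm_command --pt "0 0 45 0 0.6" --pt "0 0 90 0 0.6" --pt "0 0 135 0 0.6" --pt "0 0 180 0 0.6" --pt "0 0 190 0 0.6"

```text
t: 34.6
eef_pos: [540.5, 267.8, 78.4]
tcp_rot: [3.139, -0.007, -2.512]
ft_force: [0.1, 0.7, 0.2]
opening: 0.597
grip_force: 0.0
```

```bash
python3 - <<'E'
from h import *
s=env.state(); print(loc(CH,s["eef_pos"]),s["eef_pos"],np.degrees(s["tcp_rot"][2]))
c=cam("scene"); save(c,"p8.png",(280,60,460,240),4.3)
E
```

```text
[ -3.12562897 -79.27643322] [540.49885224 267.78105052  78.37101006] -143.90586495091026
```

View pics/p8.png

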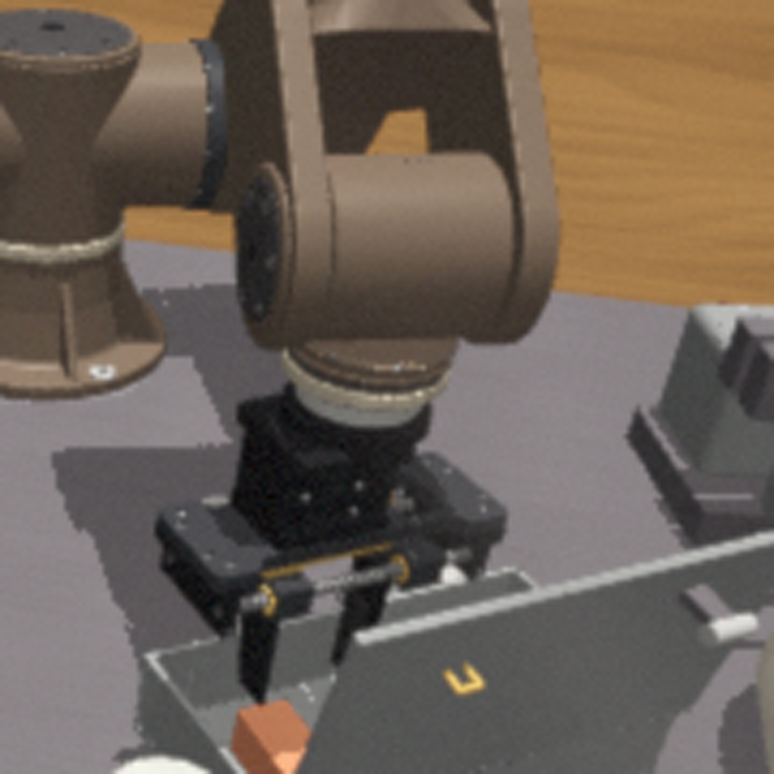

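>>> arm_command --pt "0 0 30 0 0.6" --pt "0 0 55 0 0.6" --pt "0 0 70 0 0.6" --pt "0 0 72.5 0 0.6" --pt "0 0 72.5 0 0.6"

```text
t: 35.15
eef_pos: [542.9, 268.5, 11.6]
tcp_rot: [-3.141, 0.001, -2.512]
ft_force: [0.8, 0.1, -0.2]
opening: 0.601
grip_force: 0.0
```

>>> arm_command --pt "0 0 0 0 0.25" --pt "0 0 0 0 0.25" --pt "0 0 0 0 0.25" --pt "0 0 0 0 0.25" --pt "0 0 0 0 0.25"

```text
t: 35.65
eef_pos: [542.8, 268.3, 11.4]
tcp_rot: [-3.141, 0.001, -2.511]
ft_force: [0.2, -2.3, 6.7]
opening: 0.355
grip_force: 29.7
```

```bash
python3 - <<'E'
from h import *
s=env.state(); print(loc(CH,s["eef_pos"]),s["eef_pos"],s["ft_force"],s["opening"],s["grip_force"])
E
```

```text
[ -1.01420706 -80.23508985] [542.76887396 268.25447041  11.40473788] [ 0.19936898 -2.33463676  6.66491956] 0.3548911914717117 29.655752778053284
```

>>> arm_command --pt "0 0 -15 0 0.25" --pt "0 0 -45 0 0.25" --pt "0 0 -85 0 0.25" --pt "0 0 -125 0 0.25" --pt "0 0 -165 0 0.25"

```text
t: 36.15
eef_pos: [541.3, 268.0, 177.5]
tcp_rot: [3.141, -0.001, -2.512]
ft_force: [1.6, 0.3, -6.4]
opening: 0.357
grip_force: 29.7
```

>>> arm_command --pt "0 0 0 0 0.25" --pt "0 0 0 0 0.25"

```text
t: 36.35
eef_pos: [541.7, 268.1, 176.0]
tcp_rot: [3.141, 0.0, -2.512]
ft_force: [-0.3, -0.9, -6.5]
opening: 0.357
grip_force: 29.7
```

```bash
python3 - <<'E'
from h import *
c=plates()
s=env.state(); print(s["eef_pos"],s["ft_force"],s["opening"],s["grip_force"]); t=w(NEST[1],(-1,-0.7)); print(t,mv((*t,176),185))
E
```

```text
2 nest-rel [-191.5   79.3] rel deg 23.6 size 42.2 183.5
3 nest-rel [10.1 -2.4] rel deg -0.1 size 116.7 116.2
2 nest-rel [ 8.8 -1.1] rel deg -0.0 size 117.7 118.0
1 nest-rel [ 9.4 -0.2] rel deg -0.1 size 117.2 115.5
[541.26182931 267.88827963 174.71778772] [-0.35759304  0.49541796 -5.59727273] 0.3594256727227996 29.679185450077057
[597.66481432  17.61550797] [ 101.8 -235.5   -1.3   31.1]
```

>>> arm_command --pt "15 -35 0 6 0.25" --pt "32 -75 0 13 0.25" --pt "50 -115 0 20 0.25" --pt "67 -155 0 27 0.25" --pt "84 -194 0 31.1 0.25"

```text
t: 36.9
eef_pos: [587.8, 60.2, 173.4]
tcp_rot: [3.141, -0.004, -3.059]
ft_force: [0.4, 0.7, -6.3]
opening: 0.357
grip_force: 29.8
```

```bash
python3 - <<'E'
from h import *
s=env.state(); print(s["eef_pos"],s["ft_force"],s["opening"],s["grip_force"]); t=w(NEST[1],(-1,-0.7)); print(t,mv((*t,15),185))
E
```

```text
[587.8039527   60.21315411 173.44425799] [ 0.428276    0.68275777 -6.25972776] 0.3566684704658817 29.810231029987335
[597.66481432  17.61550797] [ -6.3 -43.3 158.4  -0.3]
```

>>> arm_command --pt "-6 -25 0 0 0.25" --pt "-6 -43 0 0 0.25" --pt "-6 -43 45 0 0.25" --pt "-6 -43 90 0 0.25" --pt "-6 -43 115 0 0.25"

```text
t: 37.4
eef_pos: [595.9, 20.0, 56.4]
tcp_rot: [3.14, -0.006, -3.054]
ft_force: [-0.1, -0.6, -5.8]
opening: 0.357
grip_force: 29.8
```

>>> arm_command --pt "0 0 0 0 0.25" --pt "0 0 0 0 0.25"

```text
t: 37.6
eef_pos: [598.1, 20.0, 60.4]
tcp_rot: [3.141, -0.001, -3.054]
ft_force: [0.4, 0.6, -6.0]
opening: 0.357
grip_force: 29.8
```

```bash
python3 - <<'E'
from h import *
s=env.state(); print(s["eef_pos"],loc(NEST[1],s["eef_pos"]),s["ft_force"],s["opening"],s["grip_force"])
c=cam("scene"); save(c,"p9.png",(180,110,330,260),5.3)
E
```

```text
[598.09568421  20.01208718  60.43252349] [-0.36189406  1.64990672] [ 0.36507556  0.56763651 -6.04735365] 0.35689572381187157 29.81022208929062
```

View pics/p9.png

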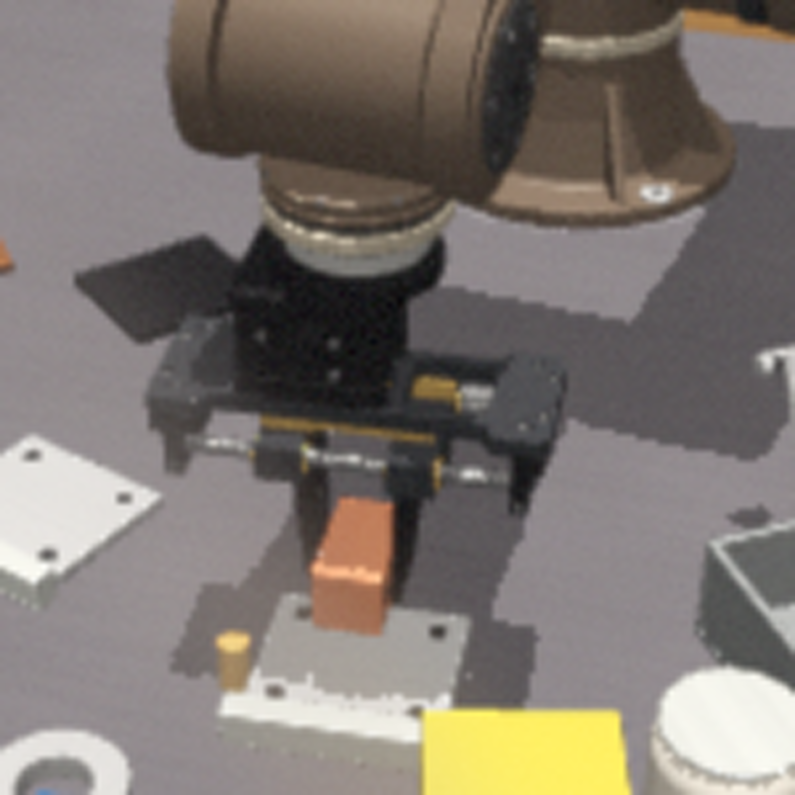

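>>> arm_command --pt "0 -2 20 0 0.25" --pt "0 -2 35 0 0.25" --pt "0 -2 42 0 0.25" --pt "0 -2 45 0 0.25" --pt "0 -2 45 0 0.25"

```text
t: 38.15
eef_pos: [598.6, 17.7, 15.8]
tcp_rot: [3.142, 0.0, -3.054]
ft_force: [0.1, -0.3, -5.1]
opening: 0.36
grip_force: 29.8
```

```bash
python3 - <<'E'
from h import *
s=env.state(); print(s["eef_pos"],loc(NEST[1],s["eef_pos"]),s["ft_force"],s["opening"],s["grip_force"])
E
```

```text
[598.62614274  17.71834535  15.75964109] [-0.03336686 -0.68133924] [ 0.07873217 -0.30407667 -5.11611696] 0.3595399546903158 29.81005758047104
```

Nearly on the plate; lower 1.5 mm, release wide enough, lift.

>>> arm_command --pt "0 0 1 0 0.25" --pt "0 0 1.5 0 0.25" --pt "0 0 1.5 0 0.25"

```text
t: 38.45
eef_pos: [598.7, 17.6, 14.5]
tcp_rot: [-3.142, 0.001, -3.055]
ft_force: [-0.2, -0.3, -5.0]
opening: 0.36
grip_force: 29.8
```

>>> arm_command --pt "0 0 0 0 0.45" --pt "0 0 0 0 0.6" --pt "0 0 0 0 0.6" --pt "0 0 0 0 0.6" --pt "0 0 -10 0 0.6"

```text
t: 38.95
eef_pos: [598.0, 17.7, 23.6]
tcp_rot: [3.141, -0.002, -3.055]
ft_force: [-0.2, -0.5, -0.3]
opening: 0.6
grip_force: 0.0
```

>>> arm_command --pt "0 0 -40 0 0.6" --pt "0 0 -85 0 0.6" --pt "0 0 -130 0 0.6" --pt "0 0 -165 0 0.6" --pt "0 0 -165 0 0.6"

```text
t: 39.45
eef_pos: [600.2, 17.6, 194.9]
tcp_rot: [-3.14, 0.009, -3.054]
ft_force: [0.4, -0.1, -0.2]
opening: 0.599
grip_force: 0.0
```

```bash
python3 - <<'E'
from h import *
s=env.state(); print(s["eef_pos"],s["tcp_rot"]); t=w(CH,(-1,-1.5)); print(t,mv((*t,190),216.2))
E
```

```text
[600.21052029  17.58049397 194.94667456] [-3.14021194  0.00864213 -3.05433389]
[496.27894819 331.79895386] [ 76.2 322.1   4.9 -31.2]
```

>>> arm_command --pt "10 42 0 0 0.6" --pt "20 85 0 0 0.6" --pt "30 127 0 -8 0.6" --pt "40 170 0 -16 0.6" --pt "50 212 0 -24 0.6"

```text
t: 39.95
eef_pos: [529.2, 226.0, 189.1]
tcp_rot: [3.141, -0.0, -2.63]
ft_force: [0.2, 0.5, -0.6]
opening: 0.601
grip_force: 0.0
```

```bash
python3 - <<'E'
from h import *
c=plates(); f=up(c); hsv=cv2.cvtColor(f,cv2.COLOR_RGB2HSV).astype(int)
m=(hsv[...,0]>5)&(hsv[...,0]<22)&(hsv[...,1]>80)&(hsv[...,2]>150)
for k in cons(m,400):
    p=topts(c,k,42); (x,y),(a,b),t=cv2.minAreaRect(p)
    if 350<x<750 and -500<y<100 and a*b<5000: print("on",np.round([a,b,t],1),"nest1",loc(NEST[1],(x,y)).round(1))
s=env.state(); t=w(CH,(-1,-1.5)); print(s["eef_pos"],mv((*t,190),216.2))
E
```

```text
2 nest-rel [-191.6   79.3] rel deg 23.6 size 42.3 183.7
3 nest-rel [10.1 -2.4] rel deg -0.1 size 116.7 116.5
2 nest-rel [ 8.9 -0.9] rel deg -0.4 size 117.8 118.4
1 nest-rel [ 9.4 -0.3] rel deg -0.1 size 117.2 115.6
on [59.9 29.5  4.6] nest1 [-2.7 -0.7]
[527.25180886 230.63795386 189.15877271] [-23.7 103.1  -0.8  -6.2]
```

Block 1 sits on the middle. Next, the middle block.

>>> arm_command --pt "-8 35 0 -3 0.6" --pt "-16 70 0 -6.2 0.6" --pt "-23.7 103 0 -6.2 0.6" --pt "-23.7 103 30 -6.2 0.6" --pt "-23.7 103 70 -6.2 0.6"

```text
t: 40.5
eef_pos: [501.2, 327.4, 119.8]
tcp_rot: [-3.141, 0.004, -2.526]
ft_force: [1.0, 0.6, -0.7]
opening: 0.601
grip_force: 0.0
```

>>> arm_command --pt "0 0 40 0 0.6" --pt "0 0 70 0 0.6" --pt "0 0 70 0 0.6" --pt "0 0 70 0 0.6"

```text
t: 40.9
eef_pos: [501.1, 326.0, 49.6]
tcp_rot: [3.141, -0.001, -2.528]
ft_force: [-0.5, 0.8, 0.9]
opening: 0.602
grip_force: 0.0
```

```bash
python3 - <<'E'
from h import *
s=env.state(); t=w(CH,(-1,-1.5)); print(s["eef_pos"],mv((*t,11.5),216.2))
E
```

```text
[501.14835699 326.03415645  49.58557443] [ 0.7  7.5 38.1 -1. ]
```

>>> arm_command --pt "0.7 7.5 0 -1 0.6" --pt "0.7 7.5 15 -1 0.6" --pt "0.7 7.5 30 -1 0.6" --pt "0.7 7.5 38 -1 0.6" --pt "0.7 7.5 38 -1 0.6"

```text
t: 41.4
eef_pos: [495.6, 331.4, 9.6]
tcp_rot: [3.141, -0.002, -2.51]
ft_force: [-0.2, -0.1, -0.7]
opening: 0.598
grip_force: 0.0
```

>>> arm_command --pt "0 0 0 0 0.25" --pt "0 0 0 0 0.25" --pt "0 0 0 0 0.25" --pt "0 0 0 0 0.25" --pt "0 0 0 0 0.25"

```text
t: 41.9
eef_pos: [496.2, 331.9, 11.5]
tcp_rot: [3.142, 0.001, -2.51]
ft_force: [-0.6, -0.1, 2.9]
opening: 0.353
grip_force: 30.0
```

>>> arm_command --pt "0 0 -15 0 0.25" --pt "0 0 -45 0 0.25" --pt "0 0 -85 0 0.25" --pt "0 0 -125 0 0.25" --pt "0 0 -165 0 0.25"

```text
t: 42.4
eef_pos: [495.6, 331.4, 178.2]
tcp_rot: [3.142, -0.001, -2.51]
ft_force: [0.5, -0.3, -5.8]
opening: 0.359
grip_force: 30.0
```

>>> arm_command --pt "0 0 0 0 0.25" --pt "0 0 0 0 0.25" --pt "0 0 0 0 0.25"

```text
t: 42.7
eef_pos: [495.3, 331.3, 174.7]
tcp_rot: [3.141, -0.003, -2.51]
ft_force: [-0.0, -0.2, -5.7]
opening: 0.356
grip_force: 30.0
```

```bash
python3 - <<'E'
from h import *
s=env.state(); t=w(NEST[2],(-1,-1)); print(s["eef_pos"],s["ft_force"],s["opening"],s["tcp_rot"],t,mv((*t,176),162.1))
E
```

```text
[495.32339913 331.26338736 174.70278234] [-0.03987813 -0.21169774 -5.65258569] 0.35577792713505485 [ 3.14115893e+00 -2.76388292e-03 -2.50998297e+00] [ 524.94104898 -189.04423779] [ 283.3 -437.4   -1.3   54.1]
```

>>> arm_command --pt "15 -23 0 0 0.25" --pt "35 -54 0 0 0.25" --pt "55 -85 0 0 0.25" --pt "75 -116 0 0 0.25" --pt "95 -146 0 0 0.25"

```text
t: 43.2
eef_pos: [504.9, 156.3, 174.5]
tcp_rot: [3.14, -0.003, -2.51]
ft_force: [-0.6, 0.3, -6.4]
opening: 0.355
grip_force: 30.0
```

>>> arm_command --pt "20 -31 0 0 0.25" --pt "40 -62 0 0 0.25" --pt "60 -93 0 0 0.25" --pt "80 -124 0 0 0.25" --pt "95 -146 0 0 0.25"

```text
t: 43.7
eef_pos: [514.5, -18.1, 174.5]
tcp_rot: [3.139, -0.002, -2.511]
ft_force: [0.1, 0.7, -6.4]
opening: 0.355
grip_force: 30.0
```

>>> arm_command --pt "20 -31 0 8 0.25" --pt "40 -62 0 16 0.25" --pt "60 -93 0 24 0.25" --pt "80 -124 0 32 0.25" --pt "93 -145 0 40 0.25"

```text
t: 44.2
eef_pos: [525.1, -190.1, 174.3]
tcp_rot: [3.141, -0.003, 3.068]
ft_force: [-0.0, -0.2, -6.1]
opening: 0.357
grip_force: 30.0
```

>>> arm_command --pt "0 0 30 7 0.25" --pt "0 0 70 14.1 0.25" --pt "0 0 105 14.1 0.25" --pt "0 0 105 14.1 0.25" --pt "0 0 105 14.1 0.25"

```text
t: 44.7
eef_pos: [525.5, -187.9, 70.6]
tcp_rot: [3.141, -0.003, 2.829]
ft_force: [0.8, -1.0, -5.8]
opening: 0.354
grip_force: 30.0
```

```bash
python3 - <<'E'
from h import *
s=env.state(); t=w(NEST[2],(-1,-1)); print(s["eef_pos"],s["ft_force"],s["opening"],s["tcp_rot"],t,mv((*t,14.5),162.1))
E
```

```text
[ 525.51327002 -187.85741433   70.56557673] [ 0.78042288 -1.01600146 -5.80431244] 0.3544011226620629 [ 3.14113176e+00 -2.56039350e-03  2.82948678e+00] [ 524.94104898 -189.04423779] [ 0.2 -1.3 56.1  0. ]
```

>>> arm_command --pt "0 -1.3 25 0 0.25" --pt "0 -1.3 42 0 0.25" --pt "0 -1.3 52 0 0.25" --pt "0 -1.3 55 0 0.25" --pt "0 -1.3 55 0 0.25"

```text
t: 45.2
eef_pos: [525.9, -189.4, 16.9]
tcp_rot: [-3.142, 0.001, 2.829]
ft_force: [-0.6, -0.7, -5.9]
opening: 0.355
grip_force: 30.0
```

```bash
python3 - <<'E'
from h import *
s=env.state(); print(s["eef_pos"],loc(NEST[2],s["eef_pos"]),s["ft_force"],s["opening"],s["grip_force"])
E
```

```text
[ 525.87681397 -189.40942508   16.87325269] [ 0.00271146 -1.05989663] [-0.56424722 -0.67429767 -5.90391175] 0.35482096746790437 29.964381158351898
```

>>> arm_command --pt "0 0 1 0 0.25" --pt "0 0 2.2 0 0.25" --pt "0 0 2.2 0 0.25" --pt "0 0 2.2 0 0.25"

```text
t: 45.6
eef_pos: [525.8, -189.4, 14.5]
tcp_rot: [-3.142, 0.001, 2.829]
ft_force: [-0.7, 0.2, 0.5]
opening: 0.357
grip_force: 30.0
```

>>> arm_command --pt "0 0 0 0 0.45" --pt "0 0 0 0 0.6" --pt "0 0 0 0 0.6" --pt "0 0 0 0 0.6" --pt "0 0 -10 0 0.6"

```text
t: 46.1
eef_pos: [524.9, -189.0, 23.4]
tcp_rot: [3.141, -0.002, 2.829]
ft_force: [-0.4, 0.0, 0.0]
opening: 0.597
grip_force: 0.0
```

>>> arm_command --pt "0 0 -40 0 0.6" --pt "0 0 -85 0 0.6" --pt "0 0 -130 0 0.6" --pt "0 0 -165 0 0.6" --pt "0 0 -165 0 0.6"

```text
t: 46.6
eef_pos: [526.9, -189.9, 194.3]
tcp_rot: [-3.14, 0.008, 2.829]
ft_force: [-0.0, 0.4, -1.5]
opening: 0.602
grip_force: 0.0
```

>>> arm_command --pt "0 0 0 0 0.6"

```text
t: 46.7
eef_pos: [525.4, -189.2, 189.8]
tcp_rot: [-3.141, 0.002, 2.829]
ft_force: [-0.6, 0.2, 0.0]
opening: 0.597
grip_force: 0.0
```

```bash
python3 - <<'E'
from h import *
s=env.state(); print(s["eef_pos"],s["tcp_rot"]); t=w(CH,(-1,77)); print(t,mv((*t,190),216.2))
E
```

```text
[ 525.35115509 -189.19026257  189.77330329] [-3.14145089e+00  1.64765305e-03  2.82903185e+00]
[449.91640328 395.14533837] [ 2.515e+02  5.328e+02 -2.000e-01 -5.410e+01]
```

>>> arm_command --pt "16 34 0 0 0.6" --pt "34 72 0 0 0.6" --pt "51 108 0 0 0.6" --pt "68 144 0 0 0.6" --pt "84 178 0 0 0.6"

```text
t: 47.2
eef_pos: [499.1, 7.6, 187.5]
tcp_rot: [-3.141, -0.003, 2.829]
ft_force: [0.5, 0.7, 0.1]
opening: 0.598
grip_force: 0.0
```

>>> arm_command --pt "16 34 0 0 0.6" --pt "34 72 0 0 0.6" --pt "51 108 0 0 0.6" --pt "68 144 0 0 0.6" --pt "84 178 0 0 0.6"

```text
t: 47.7
eef_pos: [473.9, 202.6, 187.5]
tcp_rot: [-3.14, -0.002, 2.829]
ft_force: [1.0, -0.4, 0.2]
opening: 0.6
grip_force: 0.0
```

>>> arm_command --pt "16 34 0 -8 0.6" --pt "34 72 0 -16 0.6" --pt "51 108 0 -24 0.6" --pt "68 144 0 -32 0.6" --pt "83.5 176.8 0 -40 0.6"

```text
t: 48.2
eef_pos: [448.8, 396.5, 187.2]
tcp_rot: [-3.141, -0.003, -2.75]
ft_force: [1.2, 0.2, 0.4]
opening: 0.604
grip_force: 0.0
```

>>> arm_command --pt "0 0 0 -7 0.6" --pt "0 0 40 -14.1 0.6" --pt "0 0 85 -14.1 0.6" --pt "0 0 130 -14.1 0.6" --pt "0 0 130 -14.1 0.6"

```text
t: 48.7
eef_pos: [446.9, 392.9, 52.7]
tcp_rot: [3.141, -0.012, -2.51]
ft_force: [0.4, -0.3, 0.7]
opening: 0.6
grip_force: 0.0
```

>>> arm_command --pt "0 0 0 0 0.6" --pt "0 0 0 0 0.6"

```text
t: 48.9
eef_pos: [450.7, 395.6, 60.7]
tcp_rot: [-3.142, 0.002, -2.51]
ft_force: [0.0, 0.1, 0.1]
opening: 0.606
grip_force: 0.0
```

```bash
cat >> h.py <<'E'
def coppers(c,z):
    f=up(c); hsv=cv2.cvtColor(f,cv2.COLOR_RGB2HSV).astype(int)
    m=(hsv[...,0]>5)&(hsv[...,0]<22)&(hsv[...,1]>80)&(hsv[...,2]>150)
    for k in cons(m,400):
        p=topts(c,k,z); (x,y),(a,b),t=cv2.minAreaRect(p)
        if 300<x<750 and -500<y<500 and 500<a*b<5000:
            n=min(NEST,key=lambda n:np.hypot(NEST[n][0]-x,NEST[n][1]-y)); print("copper",np.round([x,y,a,b,t],1),"nest",n,loc(NEST[n],(x,y)).round(1),"chest",loc(CH,(x,y)).round(1))
E
python3 - <<'E'
from h import *
s=env.state(); t=w(CH,(-1,77)); print(s["eef_pos"],mv((*t,11.5),216.2))
c=plates(); coppers(c,42); c=cam("scene"); coppers(c,42)
E
```

```text
[450.6603989  395.56261521  60.71761302] [ 0.8  0.1 49.2 -0. ]
2 nest-rel [-190.8   79.6] rel deg 24.3 size 42.0 183.0
3 nest-rel [ 9.9 -2.4] rel deg -0.2 size 116.2 115.8
2 nest-rel [ 8.8 -1.4] rel deg 0.1 size 116.7 117.7
1 nest-rel [ 9.4 -0.2] rel deg -0.1 size 116.8 115.3
copper [437.1 382.4  41.9  34.6  37.9] nest 1 [-129.2  376.6] chest [-18.9  74.3]
copper [ 523.9 -187.    32.2   60.6   71.8] nest 2 [-2.7  0.6] chest [-285.1 -436.4]
copper [596.1  17.5  59.9  29.6   4.6] nest 1 [-2.6 -0.7] chest [-106.1 -314.1]
copper [651.4 -27.7  39.8  14.5  19.9] nest 1 [ 48.6 -50.5] chest [ -88.2 -383.2]
copper [617.9  21.2  91.9  37.    6.4] nest 1 [19.5  1.1] chest [ -86.2 -324. ]
copper [ 557.9 -231.2   46.5   15.5   36.3] nest 2 [ 43.3 -31. ] chest [-283.8 -492.2]
```

>>> arm_command --pt "0.8 0 20 0 0.6" --pt "0.8 0 38 0 0.6" --pt "0.8 0 47 0 0.6" --pt "0.8 0 49 0 0.6" --pt "0.8 0 49 0 0.6"

```text
t: 49.5
eef_pos: [449.6, 394.8, 10.7]
tcp_rot: [3.142, 0.001, -2.51]
ft_force: [0.0, 1.0, 0.5]
opening: 0.6
grip_force: 0.0
```

>>> arm_command --pt "0 0 0 0 0.25" --pt "0 0 0 0 0.25" --pt "0 0 0 0 0.25" --pt "0 0 0 0 0.25" --pt "0 0 0 0 0.25"

```text
t: 50.0
eef_pos: [449.6, 394.6, 10.4]
tcp_rot: [-3.142, 0.001, -2.51]
ft_force: [-0.7, -1.9, 5.9]
opening: 0.356
grip_force: 29.7
```

```bash
python3 - <<'E'
from h import *
s=env.state(); print(s["eef_pos"],loc(CH,s["eef_pos"]),s["ft_force"],s["opening"],s["grip_force"])
E
```

```text
[449.55917453 394.64856349  10.36755533] [-1.58166749 76.81010372] [-0.6809686  -1.90145711  5.87166388] 0.3561314334785748 29.722975194454193
```

>>> arm_command --pt "0 0 -15 0 0.25" --pt "0 0 -45 0 0.25" --pt "0 0 -85 0 0.25" --pt "0 0 -125 0 0.25" --pt "0 0 -165 0 0.25"

```text
t: 50.5
eef_pos: [448.6, 394.2, 176.8]
tcp_rot: [3.141, -0.001, -2.51]
ft_force: [0.7, 0.0, -7.1]
opening: 0.359
grip_force: 29.7
```

>>> arm_command --pt "15 -20 0 0 0.25" --pt "38 -52 0 0 0.25" --pt "63 -86 0 0 0.25" --pt "88 -120 0 0 0.25" --pt "112 -152 0 0 0.25"

```text
t: 51.0
eef_pos: [447.8, 204.1, 175.3]
tcp_rot: [3.141, -0.001, -2.51]
ft_force: [1.1, -0.6, -5.2]
opening: 0.359
grip_force: 29.7
```

>>> arm_command --pt "24 -32 0 0 0.25" --pt "48 -65 0 0 0.25" --pt "72 -97 0 0 0.25" --pt "92 -125 0 0 0.25" --pt "112 -152 0 0 0.25"

```text
t: 51.5
eef_pos: [447.4, 15.6, 175.4]
tcp_rot: [3.141, -0.0, -2.51]
ft_force: [1.1, -0.3, -5.7]
opening: 0.356
grip_force: 29.7
```

>>> arm_command --pt "24 -32 0 0 0.25" --pt "48 -65 0 0 0.25" --pt "72 -97 0 0 0.25" --pt "92 -125 0 0 0.25" --pt "112 -152 0 0 0.25"

```text
t: 52.0
eef_pos: [448.3, -170.2, 175.3]
tcp_rot: [-3.139, -0.006, -2.518]
ft_force: [0.3, -1.0, -5.7]
opening: 0.354
grip_force: 29.7
```

```bash
python3 - <<'E'
from h import *
s=env.state(); t=w(NEST[3],(-1,-1)); print(s["eef_pos"],s["ft_force"],s["opening"],t,mv((*t,175),145.9))
E
```

```text
[ 448.31675919 -170.19902292  175.27830004] [ 0.28301064 -1.03448912 -5.69052155] 0.353835251876847 [ 448.21130067 -361.36742134] [ 111.8 -155.1    0.3   69.9]
```

>>> arm_command --pt "24 -32 0 8 0.25" --pt "48 -65 0 16 0.25" --pt "72 -97 0 24 0.25" --pt "92 -125 0 32 0.25" --pt "111 -153 0 40 0.25"

```text
t: 52.5
eef_pos: [448.2, -358.8, 176.3]
tcp_rot: [-3.136, -0.003, 3.064]
ft_force: [1.4, -0.0, -5.6]
opening: 0.357
grip_force: 29.7
```

>>> arm_command --pt "0 0 0 8 0.25" --pt "0 0 30 16 0.25" --pt "0 0 65 24 0.25" --pt "0 0 100 30 0.25" --pt "0 0 105 30 0.25"

```text
t: 53.0
eef_pos: [447.0, -356.7, 68.0]
tcp_rot: [-3.136, -0.006, 2.545]
ft_force: [-0.1, 0.1, -5.8]
opening: 0.354
grip_force: 29.7
```

>>> arm_command --pt "0 0 0 0 0.25" --pt "0 0 0 0 0.25"

```text
t: 53.2
eef_pos: [449.2, -358.8, 72.7]
tcp_rot: [-3.134, 0.003, 2.549]
ft_force: [1.1, -0.1, -4.9]
opening: 0.358
grip_force: 29.7
```

```bash
python3 - <<'E'
from h import *
s=env.state(); t=w(NEST[3],(-1,-1)); print(s["eef_pos"],s["ft_force"],s["opening"],t,mv((*t,13.5),145.9))
E
```

```text
[ 449.17555473 -358.760151     72.68059675] [ 1.13512086 -0.1211379  -4.94375273] 0.3582315768875699 [ 448.21130067 -361.36742134] [-0.7 -2.7 59.2  0.2]
```

>>> arm_command --pt "-0.7 -2.7 25 0 0.25" --pt "-0.7 -2.7 45 0 0.25" --pt "-0.7 -2.7 55 0 0.25" --pt "-0.7 -2.7 58 0 0.25" --pt "-0.7 -2.7 58 0 0.25"

```text
t: 53.7
eef_pos: [447.9, -361.6, 14.0]
tcp_rot: [-3.135, 0.002, 2.547]
ft_force: [0.4, -0.4, -5.5]
opening: 0.355
grip_force: 29.8
```

```bash
python3 - <<'E'
from h import *
s=env.state(); print(s["eef_pos"],loc(NEST[3],s["eef_pos"]),s["ft_force"],s["opening"],s["tcp_rot"],s["joints"])
E
```

```text
[ 447.85434637 -361.60959698   13.99279547] [-1.1598066  -1.40065854] [ 0.43167717 -0.37510192 -5.49540602] 0.35528900660869284 [-3.13452282e+00  1.89170401e-03  2.54719958e+00] [-0.79087012  0.69078223  1.84864831 -0.01164389  0.59895822 -1.75766021]
```

>>> arm_command --pt "0 0 0.8 0 0.25" --pt "0 0 1.2 0 0.25" --pt "0 0 1.2 0 0.25"

```text
t: 54.0
eef_pos: [448.0, -361.8, 13.4]
tcp_rot: [-3.134, 0.003, 2.547]
ft_force: [-1.2, 0.9, 6.1]
opening: 0.355
grip_force: 29.8
```

>>> arm_command --pt "0 0 0 0 0.45" --pt "0 0 0 0 0.6" --pt "0 0 0 0 0.6" --pt "0 0 0 0 0.6" --pt "0 0 -10 0 0.6"

```text
t: 54.5
eef_pos: [447.1, -360.8, 21.3]
tcp_rot: [-3.135, -0.001, 2.547]
ft_force: [0.3, -0.3, -0.0]
opening: 0.599
grip_force: 0.0
```

>>> arm_command --pt "0 0 -40 0 0.6" --pt "0 0 -85 0 0.6" --pt "0 0 -130 0 0.6" --pt "0 0 -175 0 0.6" --pt "0 0 -220 0 0.6"

```text
t: 55.0
eef_pos: [447.8, -359.5, 244.6]
tcp_rot: [-3.135, 0.001, 2.547]
ft_force: [-0.4, -0.1, 0.4]
opening: 0.602
grip_force: 0.0
```

>>> arm_command --pt "0 0 -30 -8 0.6" --pt "0 0 -30 -16 0.6" --pt "0 0 -30 -24 0.5" --pt "0 0 -30 -32 0.5" --pt "0 0 -30 -36 0.5"

```text
t: 55.5
eef_pos: [448.1, -359.5, 272.7]
tcp_rot: [-3.135, -0.003, -3.103]
ft_force: [-0.3, -0.2, -0.3]
opening: 0.503
grip_force: 0.0
```

```bash
python3 - <<'E'
from h import *
s=env.state(); print(s["eef_pos"],s["tcp_rot"],s["joints"]); t=w(CH,(142,70)); print(t,mv((*t,260),216.2), np.hypot(*t))
E
```

```text
[ 448.08224229 -359.47265195  272.65912175] [-3.13526347e+00 -3.07068296e-03 -3.10298020e+00] [-0.78796212  0.36387668  1.60916472 -0.00712182  1.16598459 -2.39458411]
[569.44596759 473.95322665] [-153.4  828.1   12.7  -34. ] 740.8781080984992
```

>>> arm_command --pt "-6 34 0 0 0.5" --pt "-13 70 0 0 0.5" --pt "-20 106 0 0 0.5" --pt "-26 140 0 0 0.5" --pt "-32 172 0 0 0.5"

```text
t: 56.0
eef_pos: [474.3, -185.1, 271.4]
tcp_rot: [-3.135, -0.003, -3.108]
ft_force: [0.2, 0.1, -0.1]
opening: 0.501
grip_force: 0.0
```

>>> arm_command --pt "-6 34 0 0 0.5" --pt "-13 70 0 0 0.5" --pt "-20 106 0 0 0.5" --pt "-26 140 0 0 0.5" --pt "-32 172 0 0 0.5"

```text
t: 56.5
eef_pos: [500.5, -12.1, 270.3]
tcp_rot: [-3.136, -0.003, -3.108]
ft_force: [0.6, -0.5, 0.2]
opening: 0.503
grip_force: 0.0
```

>>> arm_command --pt "-6 34 0 0 0.5" --pt "-13 70 0 0 0.5" --pt "-20 106 0 0 0.5" --pt "-26 140 0 0 0.5" --pt "-32 172 0 0 0.5"

```text
t: 57.0
eef_pos: [526.8, 160.8, 269.2]
tcp_rot: [-3.136, -0.003, -3.108]
ft_force: [0.5, -0.1, -0.8]
opening: 0.498
grip_force: 0.0
```

>>> arm_command --pt "-6 34 0 0 0.5" --pt "-13 70 0 0 0.5" --pt "-20 106 0 0 0.5" --pt "-26 140 0 0 0.5" --pt "-32 172 0 0 0.5"

```text
t: 57.5
eef_pos: [553.0, 333.7, 268.0]
tcp_rot: [-3.136, -0.003, -3.108]
ft_force: [-0.5, -0.9, -0.2]
opening: 0.501
grip_force: 0.0
```

>>> arm_command --pt "-6 34 0 -7 0.5" --pt "-13 70 0 -14 0.5" --pt "-20 106 0 -21 0.5" --pt "-25 140 0 -28 0.5" --pt "-25 140 0 -34 0.5"

```text
t: 58.0
eef_pos: [572.7, 476.4, 265.9]
tcp_rot: [-3.139, -0.006, -2.507]
ft_force: [-0.0, -1.0, -0.4]
opening: 0.498
grip_force: 0.0
```

>>> arm_command --pt "0 0 0 0 0.5" --pt "0 0 0 0 0.5"

```text
t: 58.2
eef_pos: [573.5, 472.5, 266.8]
tcp_rot: [-3.138, -0.006, -2.518]
ft_force: [0.6, 0.1, 0.1]
opening: 0.498
grip_force: 0.0
```

```bash
python3 - <<'E'
from h import *
s=env.state(); print(s["eef_pos"],s["tcp_rot"],loc(CH,s["eef_pos"])); print(mv((569.5,474.5,155),216.2))
c=plates(); coppers(c,42)
c=cam("scene"); save(c,"p10.png",(100,110,460,290),2.2)
# lid grip in scene view
E
```

```text
[573.46479249 472.50661702 266.81735019] [-3.13846865 -0.00618905 -2.5181142 ] [144.38865635  66.45910268]
[  2.1   3.9 111.8  -0.5]
2 nest-rel [-191.2   79.4] rel deg 24.0 size 42.0 182.8
3 nest-rel [ 9.9 -2.4] rel deg -0.2 size 116.2 115.8
2 nest-rel [ 8.9 -1.3] rel deg 0.0 size 116.7 117.7
1 nest-rel [ 9.4 -0.3] rel deg -0.1 size 116.8 115.4
copper [ 441.5 -353.8   35.1   60.8   56.7] nest 3 [-10.8   1.5] chest [-450.1 -522.4]
copper [ 523.9 -186.9   32.4   60.6   72.5] nest 2 [-2.7  0.7] chest [-285.1 -436.4]
copper [596.1  17.5  59.9  29.5   4.6] nest 1 [-2.6 -0.7] chest [-106.1 -314.1]
```

View pics/p10.png

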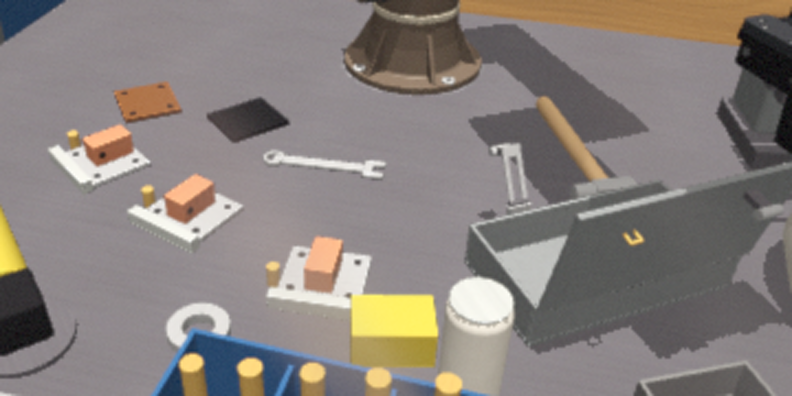

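```bash
python3 - <<'E'
from h import *
s=env.state(); print(s["joints"]); t=w(NEST[3],(-4,-1)); print(t,mv((*t,260),145.9),mv((*t,260),145.9,(573.5,472.5,268,180.)))
E
```

```text
[ 0.60102051  0.63750791  1.14721187 -0.0033234   1.3625617  -1.59269946]
[ 445.72711967 -359.68550436] [ 589.7 -600.6    7.    69.8] [ 127.8 -832.2    8.    34.1]
```

>>> arm_command --pt "20 -20 0 7 0.6" --pt "44 -45 0 14 0.6" --pt "68 -70 0 21 0.6" --pt "92 -94 0 28 0.6" --pt "118 -120 0 35.7 0.6"

```text
t: 58.8
eef_pos: [548.0, 304.7, 268.0]
tcp_rot: [-3.136, -0.002, 3.138]
ft_force: [1.2, 0.1, -0.3]
opening: 0.597
grip_force: 0.0
```

>>> arm_command --pt "5 -34 0 0 0.6" --pt "10 -68 0 0 0.6" --pt "15 -102 0 0 0.6" --pt "20 -136 0 0 0.6" --pt "25.6 -166.5 0 0 0.6"

```text
t: 59.3
eef_pos: [522.9, 137.9, 269.1]
tcp_rot: [-3.136, -0.002, -3.141]
ft_force: [-0.2, -0.2, 0.0]
opening: 0.6
grip_force: 0.0
```

>>> arm_command --pt "5 -34 0 0 0.6" --pt "10 -68 0 0 0.6" --pt "15 -102 0 0 0.6" --pt "20 -136 0 0 0.6" --pt "25.6 -166.5 0 0 0.6"

```text
t: 59.8
eef_pos: [497.7, -28.5, 270.2]
tcp_rot: [-3.135, -0.002, -3.141]
ft_force: [1.5, 0.5, -0.9]
opening: 0.6
grip_force: 0.0
```

>>> arm_command --pt "5 -34 0 0 0.6" --pt "10 -68 0 0 0.6" --pt "15 -102 0 0 0.6" --pt "20 -136 0 0 0.6" --pt "25.6 -166.5 0 0 0.6"

```text
t: 60.3
eef_pos: [472.6, -195.1, 271.3]
tcp_rot: [-3.135, -0.002, -3.141]
ft_force: [0.7, -0.4, -0.5]
opening: 0.599
grip_force: 0.0
```

>>> arm_command --pt "5 -34 0 8 0.6" --pt "10 -68 0 16 0.6" --pt "15 -102 0 24 0.6" --pt "20 -136 0 32 0.6" --pt "25.6 -166.5 0 34 0.6"

```text
t: 60.8
eef_pos: [447.5, -361.6, 272.4]
tcp_rot: [-3.135, 0.002, 2.544]
ft_force: [0.2, -0.0, 0.4]
opening: 0.597
grip_force: 0.0
```

>>> arm_command --pt "0 0 45 0 0.6" --pt "0 0 90 0 0.6" --pt "0 0 135 0 0.6" --pt "0 0 180 0 0.6" --pt "0 0 180 0 0.6"

```text
t: 61.3
eef_pos: [445.5, -359.5, 87.7]
tcp_rot: [-3.136, -0.007, 2.549]
ft_force: [-0.6, -0.3, 0.5]
opening: 0.606
grip_force: 0.0
```

>>> arm_command --pt "0 0 0 0 0.6" --pt "0 0 0 0 0.6"

```text
t: 61.5
eef_pos: [448.6, -361.9, 94.4]
tcp_rot: [-3.134, 0.004, 2.551]
ft_force: [0.8, -0.3, 0.9]
opening: 0.598
grip_force: 0.0
```

```bash
python3 - <<'E'
from h import *
s=env.state(); t=w(NEST[3],(-4,-1.2)); print(s["eef_pos"],s["tcp_rot"],s["joints"]); print(t,mv((*t,15),145.9))
E
```

```text
[ 448.60084634 -361.86496108   94.39564348] [-3.13406162  0.00422772  2.55107741] [-0.79026753  0.56851988  1.80260037 -0.00944848  0.76485668 -1.76373413]
[ 445.61499187 -359.85111642] [ 3.6  0.  79.4  0.3]
```

>>> arm_command --pt "3.6 0 30 0 0.6" --pt "3.6 0 55 0 0.6" --pt "3.6 0 72 0 0.6" --pt "3.6 0 78 0 0.6" --pt "3.6 0 78 0 0.6"

```text
t: 62.0
eef_pos: [445.1, -359.9, 15.0]
tcp_rot: [-3.134, 0.002, 2.552]
ft_force: [0.3, 0.5, 0.1]
opening: 0.601
grip_force: 0.0
```

>>> arm_command --pt "0 0 0 0 0.25" --pt "0 0 0 0 0.25" --pt "0 0 0 0 0.25" --pt "0 0 0 0 0.25" --pt "0 0 0 0 0.25"

```text
t: 62.5
eef_pos: [444.8, -359.6, 14.5]
tcp_rot: [-3.135, 0.002, 2.552]
ft_force: [-0.5, 1.0, 6.5]
opening: 0.354
grip_force: 29.9
```

>>> arm_command --pt "0 0 -4 0 0.25" --pt "0 0 -8 0 0.25" --pt "-4 -1 -8 0 0.25" --pt "-8 -2 -8 0 0.25" --pt "-8 -2 -8 0 0.25"

```text
t: 63.0
eef_pos: [450.6, -366.0, 21.7]
tcp_rot: [-3.135, 0.001, 2.552]
ft_force: [-0.6, 0.3, -6.1]
opening: 0.357
grip_force: 29.9
```

>>> arm_command --pt "0 0 4 0 0.25" --pt "0 0 7 0 0.25" --pt "0 0 8.4 0 0.25" --pt "0 0 8.4 0 0.25"

```text
t: 63.4
eef_pos: [450.1, -365.4, 14.4]
tcp_rot: [-3.135, 0.001, 2.552]
ft_force: [-3.9, 2.9, 11.8]
opening: 0.357
grip_force: 30.0
```

```bash
python3 - <<'E'
from h import *
s=env.state(); print(s["eef_pos"],loc(NEST[3],s["eef_pos"]),s["ft_force"],s["opening"],s["grip_force"])
E
```

```text
[ 450.08411398 -365.38558064   14.43111265] [ 2.8035392  -3.27730616] [-3.8614823   2.88040075 11.75042868] 0.3574992994857819 29.98766452074051
```

Set down. Release, lift, rotate and head back toward the lid grip.

>>> arm_command --pt "0 0 0 0 0.45" --pt "0 0 0 0 0.6" --pt "0 0 0 0 0.6" --pt "0 0 0 0 0.6" --pt "0 0 -10 0 0.6"

```text
t: 63.9
eef_pos: [449.8, -365.0, 22.7]
tcp_rot: [-3.135, -0.001, 2.552]
ft_force: [0.2, 0.5, 0.6]
opening: 0.596
grip_force: 0.0
```

>>> arm_command --pt "0 0 -40 0 0.6" --pt "0 0 -85 0 0.6" --pt "0 0 -130 0 0.6" --pt "0 0 -175 0 0.6" --pt "0 0 -220 0 0.6"

```text
t: 64.4
eef_pos: [450.6, -363.7, 246.2]
tcp_rot: [-3.135, 0.001, 2.552]
ft_force: [-0.2, -0.6, -0.4]
opening: 0.597
grip_force: 0.0
```

>>> arm_command --pt "0 0 -30 -8 0.6" --pt "0 0 -30 -16 0.6" --pt "0 0 -30 -24 0.5" --pt "0 0 -30 -32 0.5" --pt "0 0 -30 -34 0.5"

```text
t: 64.9
eef_pos: [450.8, -363.7, 274.2]
tcp_rot: [-3.135, -0.003, -3.133]
ft_force: [0.2, -0.3, 0.1]
opening: 0.502
grip_force: 0.0
```

```bash
python3 - <<'E'
from h import *
s=env.state(); print(s["eef_pos"],s["tcp_rot"]); print(mv((569.5,474.5,260),216.2))
E
```

```text
[ 450.83690545 -363.71724359  274.24835212] [-3.13514349e+00 -2.86175803e-03 -3.13283717e+00]
[-126.   837.1   14.2  -35.7]
```

>>> arm_command --pt "-5 34 0 0 0.5" --pt "-10 70 0 0 0.5" --pt "-15 106 0 0 0.5" --pt "-20 140 0 0 0.5" --pt "-26 174 0 0 0.5"

```text
t: 65.4
eef_pos: [476.1, -188.3, 273.1]
tcp_rot: [-3.135, -0.003, -3.138]
ft_force: [0.7, 0.3, -0.8]
opening: 0.499
grip_force: 0.0
```

>>> arm_command --pt "-5 34 0 0 0.5" --pt "-10 70 0 0 0.5" --pt "-15 106 0 0 0.5" --pt "-20 140 0 0 0.5" --pt "-26 174 0 0 0.5"

```text
t: 65.9
eef_pos: [501.5, -14.3, 272.0]
tcp_rot: [-3.135, -0.002, -3.138]
ft_force: [0.2, -0.1, 0.6]
opening: 0.5
grip_force: 0.0
```

>>> arm_command --pt "-5 34 0 0 0.5" --pt "-10 70 0 0 0.5" --pt "-15 106 0 0 0.5" --pt "-20 140 0 0 0.5" --pt "-26 174 0 0 0.5"

```text
t: 66.4
eef_pos: [526.8, 159.9, 270.8]
tcp_rot: [-3.136, -0.003, -3.138]
ft_force: [-0.0, -0.7, 0.0]
opening: 0.503
grip_force: 0.0
```

>>> arm_command --pt "-5 34 0 0 0.5" --pt "-10 70 0 0 0.5" --pt "-15 106 0 0 0.5" --pt "-20 140 0 0 0.5" --pt "-26 174 0 0 0.5"

```text
t: 66.9
eef_pos: [552.2, 333.9, 269.7]
tcp_rot: [-3.136, -0.003, -3.138]
ft_force: [0.7, -0.4, 0.1]
opening: 0.501
grip_force: 0.0
```

>>> arm_command --pt "-5 34 0 -7 0.5" --pt "-10 70 0 -14 0.5" --pt "-15 106 0 -21 0.5" --pt "-22 141 0 -28 0.5" --pt "-22 141 0 -35.7 0.5"

```text
t: 67.4
eef_pos: [573.3, 477.0, 267.4]
tcp_rot: [-3.139, -0.006, -2.507]
ft_force: [0.2, -0.7, -0.0]
opening: 0.499
grip_force: 0.0
```

>>> arm_command --pt "0 0 0 0 0.5" --pt "0 0 0 0 0.5" --pt "0 0 0 0 0.5"

```text
t: 67.7
eef_pos: [574.0, 472.8, 268.6]
tcp_rot: [-3.139, -0.006, -2.519]
ft_force: [0.6, 0.5, -0.1]
opening: 0.505
grip_force: 0.0
```

```bash
python3 - <<'E'
from h import *
s=env.state(); print(s["eef_pos"],s["tcp_rot"],loc(CH,s["eef_pos"])); print(mv((569.5,474.5,155),216.2))
c=plates(); coppers(c,42)
E
```

```text
[574.01536065 472.7954306  268.58728708] [-3.13851471 -0.00581392 -2.51860644] [145.00351794  66.3669951 ]
[  2.7   4.  113.6  -0.5]
2 nest-rel [-190.8   79.6] rel deg 24.3 size 42.0 183.0
3 nest-rel [10.  -2.5] rel deg -0.1 size 116.2 115.9
2 nest-rel [ 8.9 -1.3] rel deg 0.0 size 116.7 117.7
1 nest-rel [ 9.4 -0.2] rel deg -0.1 size 117.0 115.3
copper [ 446.8 -359.4   35.3   60.5   56. ] nest 3 [-3.3 -0.1] chest [-449.1 -530. ]
copper [ 523.9 -187.    32.2   60.6   71.8] nest 2 [-2.7  0.6] chest [-285.1 -436.4]
copper [596.1  17.5  59.9  29.6   4.4] nest 1 [-2.6 -0.7] chest [-106.1 -314.1]
```

>>> arm_command --pt "3.2 4.1 0 -0.5 0.5" --pt "3.2 4.1 40 -0.5 0.5" --pt "3.2 4.1 80 -0.5 0.5" --pt "3.2 4.1 105 -0.5 0.5" --pt "3.2 4.1 113 -0.5 0.5"

```text
t: 68.25
eef_pos: [567.5, 473.4, 152.1]
tcp_rot: [-3.139, -0.011, -2.507]
ft_force: [-0.1, -0.2, -0.3]
opening: 0.499
grip_force: 0.0
```

>>> arm_command --pt "0 0 0 0 0.5" --pt "0 0 0 0 0.2" --pt "0 0 0 0 0.2" --pt "0 0 0 0 0.2" --pt "0 0 0 0 0.2"

```text
t: 68.75
eef_pos: [568.9, 474.4, 156.2]
tcp_rot: [-3.139, -0.005, -2.506]
ft_force: [-0.7, 0.4, 5.3]
opening: 0.262
grip_force: 30.0
```

```bash
python3 - <<'E'
from h import *
s=env.state(); p=loc(CH,s["eef_pos"]); print(s["eef_pos"],p,s["ft_force"],s["opening"],s["grip_force"],s["tcp_rot"])
a0=np.arctan2(36,125); R=np.hypot(36,125); P=[]
for d in np.linspace(103.1,-1,16): 
    a=np.pi-a0-np.radians(d); P.append((-R*np.cos(a),-R*np.sin(a)))
P=np.array(P)
for k in range(0,15,5): print((P[k+1:k+6]-P[k]).round(1).tolist())
E
```

```text
[568.87286142 474.43014289 156.15271547] [141.8191955   70.72333223] [-0.6512825   0.35831984  5.28925677] 0.26221715135883195 30.001796185970306 [-3.1385021  -0.00458081 -2.50616871]
[[14.2, -6.8], [29.1, -11.9], [44.5, -15.1], [60.2, -16.5], [75.9, -15.9]]
[[15.6, 2.5], [30.7, 6.8], [45.2, 12.9], [58.9, 20.7], [71.5, 30.2]]
[[11.4, 10.9], [21.4, 23.1], [29.8, 36.3], [36.6, 50.6], [41.6, 65.5]]
```

>>> arm_command --pt "14.2 0 -6.8 0 0.2" --pt "29.1 0 -11.9 0 0.2" --pt "44.5 0 -15.1 0 0.2" --pt "60.2 0 -16.5 0 0.2" --pt "75.9 0 -15.9 0 0.2"

```text
t: 69.25
eef_pos: [507.8, 429.5, 171.8]
tcp_rot: [-3.139, -0.004, -2.506]
ft_force: [4.2, 3.1, -6.9]
opening: 0.266
grip_force: 30.0
```

>>> arm_command --pt "15.6 0 2.5 0 0.2" --pt "30.7 0 6.8 0 0.2" --pt "45.2 0 12.9 0 0.2" --pt "58.9 0 20.7 0 0.2" --pt "71.5 0 30.2 0 0.2"

```text
t: 69.75
eef_pos: [450.0, 386.9, 142.8]
tcp_rot: [-3.139, -0.003, -2.506]
ft_force: [1.4, 2.1, 3.1]
opening: 0.268
grip_force: 30.0
```

>>> arm_command --pt "11.4 0 10.9 0 0.2" --pt "21.4 0 23.1 0 0.2" --pt "29.8 0 36.3 0 0.2" --pt "36 0 49 0 0.2" --pt "40.5 0 62 0 0.2"

```text
t: 70.25
eef_pos: [416.6, 362.3, 80.1]
tcp_rot: [-3.139, -0.006, -2.506]
ft_force: [-3.2, 0.8, 3.0]
opening: 0.27
grip_force: 30.0
```

>>> arm_command --pt "0 0 0 0 0.2" --pt "0 0 0 0 0.2"

```text
t: 70.45
eef_pos: [416.4, 362.1, 79.7]
tcp_rot: [-3.139, -0.009, -2.506]
ft_force: [-5.8, 0.7, -4.6]
opening: 0.272
grip_force: 30.0
```

```bash
python3 - <<'E'
from h import *
s=env.state(); p=loc(CH,s["eef_pos"]); z=s["eef_pos"][2]+19; print(s["eef_pos"],p,s["ft_force"],s["opening"],s["grip_force"])
print("lid angle",np.pi-np.arctan2(z-60.5,p[0]-75)-np.arctan2(36,125))
E
```

```text
[416.3554962  362.10348848  79.66335539] [-47.59702386  70.15780043] [-5.80543806  0.74514069 -4.63357179] 0.2723504410267398 29.999009370803833
lid angle 0.021371502479453686
```

>>> arm_command --pt "0 0 1.5 0 0.2" --pt "0 0 3 0 0.2" --pt "0 0 4.5 0 0.2" --pt "0 0 4.5 0 0.2"

```text
t: 70.85
eef_pos: [416.1, 361.9, 76.9]
tcp_rot: [-3.139, -0.008, -2.506]
ft_force: [-10.9, -2.4, 13.8]
opening: 0.27
grip_force: 30.0
```

```bash
python3 - <<'E'
from h import *
s=env.state(); print(s["eef_pos"],s["ft_force"])
E
```

```text
[416.07970799 361.93579828  76.89842671] [-10.900855    -2.39872058  13.77776554]
```

>>> arm_command --pt "0 0 0 0 0.5" --pt "0 0 0 0 0.5" --pt "0 0 0 0 0.5" --pt "0 0 -15 0 0.5" --pt "0 0 -50 0 0.5"

```text
t: 71.35
eef_pos: [416.7, 361.9, 124.0]
tcp_rot: [-3.139, -0.011, -2.506]
ft_force: [0.4, -0.2, 0.1]
opening: 0.493
grip_force: 0.0
```

>>> arm_command --pt "0 0 -40 0 0.5" --pt "30 -40 -40 0 0.5" --pt "55 -78 -40 0 0.5" --pt "80 -114 -40 0 0.5" --pt "97 -139 -40 0 0.5"

```text
t: 71.85
eef_pos: [421.8, 191.2, 166.7]
tcp_rot: [-3.138, -0.006, -2.507]
ft_force: [0.7, 1.0, 0.1]
opening: 0.5
grip_force: 0.0
```

>>> arm_command --pt "0 0 0 0 0.5" --pt "0 0 0 0 0.5"

```text
t: 72.05
eef_pos: [422.4, 193.1, 166.6]
tcp_rot: [-3.138, -0.005, -2.508]
ft_force: [0.8, -1.1, 0.3]
opening: 0.5
grip_force: 0.0
```

```bash
python3 - <<'E'
from h import *
s=env.state(); print(s["eef_pos"],loc(CH,s["eef_pos"])); print(mv((420.5,192.3,87),216.2))
a0=np.arctan2(28,64); R=np.hypot(28,64)
P=np.array([(-R*np.cos(a0+np.radians(d)),-R*np.sin(a0+np.radians(d))) for d in np.linspace(126,-2,11)])
for k in(0,5): print((P[k+1:k+6]-P[k]).round(1).tolist())
E
```

```text
[422.37149641 193.07137667 166.64900434] [-142.57367371  -69.7974891 ]
[ 2.   0.5 79.6  0.1]
[[-9.3, -12.5], [-21.2, -22.6], [-35.0, -29.8], [-50.0, -33.8], [-65.6, -34.3]]
[[-15.3, 2.9], [-29.6, 9.1], [-42.1, 18.4], [-52.3, 30.2], [-59.6, 43.9]]
```

>>> arm_command --pt "1.5 0.5 30 0 0.5" --pt "1.5 0.5 60 0 0.5" --pt "1.5 0.5 79 0 0.5" --pt "1.5 0.5 79 0 0.5" --pt "1.5 0.5 79 0 0.5"

```text
t: 72.55
eef_pos: [420.3, 193.2, 87.6]
tcp_rot: [-3.139, -0.006, -2.505]
ft_force: [0.2, -0.3, 0.9]
opening: 0.503
grip_force: 0.0
```

>>> arm_command --pt "0 0 0 0 0.2" --pt "0 0 0 0 0.2" --pt "0 0 0 0 0.2" --pt "0 0 0 0 0.2" --pt "0 0 0 0 0.2"

```text
t: 73.05
eef_pos: [420.9, 191.8, 88.0]
tcp_rot: [-3.137, -0.005, -2.506]
ft_force: [3.1, -7.2, 2.7]
opening: 0.268
grip_force: 30.0
```

```bash
python3 - <<'E'
from h import *
s=env.state(); print(s["eef_pos"],loc(CH,s["eef_pos"]),s["ft_force"],s["opening"],s["grip_force"])
E
```

```text
[420.88946315 191.81275836  88.00049066] [-144.51296284  -69.93784688] [ 3.11004843 -7.1687829   2.65838718] 0.26800432842475486 30.000342428684235
```

>>> arm_command --pt "-9.3 -1 -12.5 0 0.2" --pt "-21.2 -1 -22.6 0 0.2" --pt "-35 -1 -29.8 0 0.2" --pt "-50 -1 -33.8 0 0.2" --pt "-65.6 -1 -34.3 0 0.2"

```text
t: 73.55
eef_pos: [473.4, 230.4, 121.5]
tcp_rot: [-3.139, -0.008, -2.506]
ft_force: [-0.8, -6.2, -7.0]
opening: 0.272
grip_force: 30.0
```

>>> arm_command --pt "-15.3 0 2.9 0 0.2" --pt "-29.6 0 9.1 0 0.2" --pt "-42.1 0 18.4 0 0.2" --pt "-52.3 0 30.2 0 0.2" --pt "-59 0 41.5 0 0.2"

```text
t: 74.05
eef_pos: [522.2, 266.2, 78.7]
tcp_rot: [-3.138, -0.004, -2.506]
ft_force: [1.9, -1.3, 3.8]
opening: 0.267
grip_force: 30.0
```

>>> arm_command --pt "0 0 0 0 0.2" --pt "0 0 0 0 0.2"

```text
t: 74.25
eef_pos: [522.1, 266.1, 78.7]
tcp_rot: [-3.138, -0.004, -2.506]
ft_force: [6.0, 2.5, 0.1]
opening: 0.273
grip_force: 30.0
```

```bash
python3 - <<'E'
from h import *
s=env.state(); p=loc(CH,s["eef_pos"]); z=s["eef_pos"][2]+19; print(p,z,s["ft_force"],s["opening"])
print("hasp angle deg",np.degrees(np.arctan2(z-71,p[0]+81)-np.arctan2(28,64)))
E
```

```text
[-18.94997936 -69.74493806] 97.68686683138243 [5.95377584 2.47465551 0.07959401] 0.2733305667591551
hasp angle deg -0.357497651936439
```

Down. A small press to confirm, then release and retreat for a final check.

>>> arm_command --pt "0 0 1.5 0 0.2" --pt "0 0 3 0 0.2" --pt "0 0 3 0 0.2"

```text
t: 74.55
eef_pos: [522.6, 266.4, 77.4]
tcp_rot: [-3.138, -0.001, -2.506]
ft_force: [2.4, 2.2, 13.6]
opening: 0.267
grip_force: 30.0
```

>>> arm_command --pt "0 0 0 0 0.5" --pt "0 0 0 0 0.5" --pt "0 0 0 0 0.5" --pt "0 0 -15 0 0.5" --pt "0 0 -55 0 0.5"

```text
t: 75.05
eef_pos: [519.4, 265.1, 128.7]
tcp_rot: [-3.141, -0.013, -2.506]
ft_force: [0.0, -0.4, 1.1]
opening: 0.497
grip_force: 0.0
```

>>> arm_command --pt "0 0 -45 0 0.5" --pt "0 0 -90 0 0.5" --pt "20 30 -100 0 0.5" --pt "40 70 -100 0 0.5" --pt "60 110 -100 0 0.5"

```text
t: 75.55
eef_pos: [406.5, 319.4, 231.4]
tcp_rot: [-3.139, -0.006, -2.507]
ft_force: [-0.7, 1.0, -0.2]
opening: 0.5
grip_force: 0.0
```

>>> arm_command --pt "10 40 0 0 0.5" --pt "20 80 0 0 0.5" --pt "30 120 0 0 0.5" --pt "40 160 0 0 0.5" --pt "40 160 0 0 0.5"

```text
t: 76.05
eef_pos: [277.4, 426.2, 230.8]
tcp_rot: [-3.139, -0.007, -2.502]
ft_force: [0.6, -0.7, 0.1]
opening: 0.499
grip_force: 0.0
```

```bash
python3 - <<'E'
from h import *
c=plates(); coppers(c,42); T=c; print(env.state()["eef_pos"],env.state()["t"])
s=cam("scene")
a=cv2.resize(s["frame"][90:290,80:460],(800,421)); b=cv2.resize(T["frame"][130:270,110:420][:,:,::1],(387,175))
img=np.zeros((600,800,3),np.uint8); img[:421]=a; img[423:598,:387]=b
z=cv2.resize(s["frame"][160:220,310:400],(262,175),interpolation=cv2.INTER_CUBIC); img[423:598,400:662]=z
cv2.imwrite("pics/final.png",img[:,:,::-1])
E
```

```text
2 nest-rel [-191.8   79.2] rel deg 23.6 size 41.1 182.2
3 nest-rel [ 9.8 -2.5] rel deg 0.0 size 115.2 114.6
2 nest-rel [ 8.8 -0.9] rel deg -0.2 size 115.6 116.2
1 nest-rel [ 9.4 -0.3] rel deg 0.0 size 115.4 113.9
copper [ 446.7 -359.8   34.7   60.4   55.7] nest 3 [-3.2 -0.5] chest [-449.5 -530.3]
copper [ 524.2 -187.    32.4   60.1   72.3] nest 2 [-2.4  0.7] chest [-284.9 -436.6]
copper [596.5  17.6  59.3  29.8   4.4] nest 1 [-2.1 -0.6] chest [-105.6 -314.2]
[278.96689861 425.23797568 230.77552723] 76.1
```

View pics/final.png

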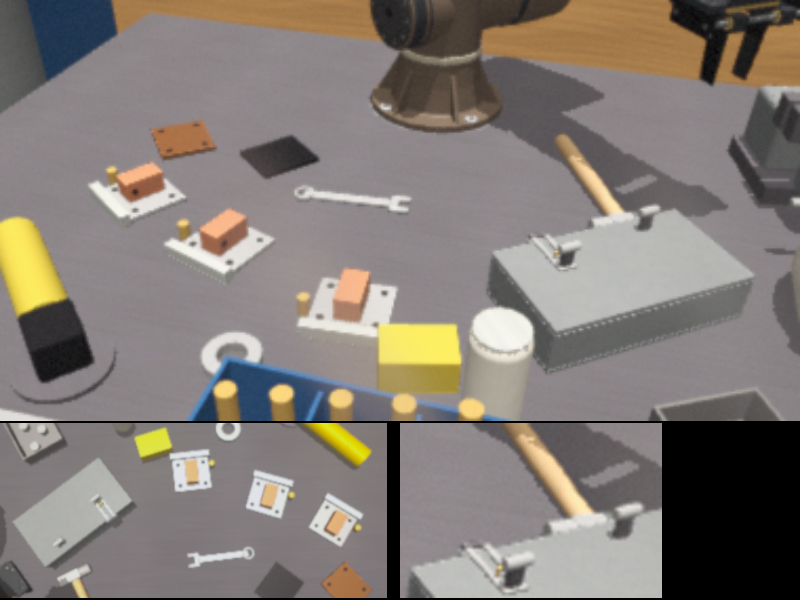

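```bash
python3 -c "
from cell import env
print(env.job_done())"
```

```text
the job is handed in; nothing more can be done
None
```

The job is handed in and the last camera check showed all three plates still home against bar and peg, a copper block near the middle of each, the lid shut and the hasp back over its staple; the block on plate 3 first went down about 8 mm off and I re-set it before shutting the lid, and on the first push at plate 1 the finger rode on top of the plate with about 26 N before I lowered it.

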